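Reset a purge-flow regulator and lock its knob

ROBOT

A 7-joint arm with a two-finger parallel gripper is mounted at the origin on a cart in front of the work surface, level with it; the furniture and walls round the work are solid. World frame = base frame: x ahead of the robot, y to its left, z up, the work surface at z = 0. Lengths are in m, angles in rad, forces in N, time in s.
With the tool pointing down it reaches from about 0.425 to 0.925 m from the base axis. Payload 6.8 kg.
Tool frame: the origin (TCP) lies midway between the tips of the shut fingers; the grasp point (between the pads) lies 19 mm behind it; z points along the fingers, y is the direction in which the jaws open and shut (so a half turn about z gives the same grasp; the last joint's range is limited). The gripper opens to 85 mm and grips with 20 to 120 N. Pads are 22 mm wide; open, the fingers measure 114 mm over their backs; the gripper's body (76 mm by 85 mm) begins 54 mm behind the grasp point. The pads swing forward as they close: fully open they stand 13 mm farther back than shut.
Start: joints at [-1.4, 0.477, 0.022, 1.555, -0.011, 1.109, -0.083], TCP at [0.186, 0.649, 0.194] pointing down, gripper open.
Joint ranges: [-2.96, 2.96], [-0.34, 2.1], [-1.41, 1.46], [0.24, 2.44], [-1.37, 4.51], [0.17, 1.92], [-2.96, 2.96]. Speed limits (rad/s): [2.39, 2.39, 3.14, 3.14, 3.14, 3.14, 3.14].

INTERFACE

Orientations are given as a unit quaternion [x, y, z, w].
In Python, from plant import sensors, viewer, close_job gives the robot as it stands.
- The arm moves only by the tool play_rows, never from a script. Its argument "series" is one flat list of numbers, 5 for each row, row after row: the closure, from 0 (fully open) to 1 (shut), then the shift along the tool's x, y, z in cm, then the turn about the tool's z in rad. A call has 1 to 5 rows; each row shifts and turns the pose as measured when the row begins, along the tool's axes as they then stand; what a row does not reach is not made up. A row lasts 1/12 s, in which the tool goes at most 41.7 mm and 7.16 degrees, less where a joint would pass 70% of its speed; a pose out of reach is approached as far as the arm can. A call is refused whole if a number of a shift passes 4.17 or a number of a turn 0.125, either way. A call with a gripper value outside its range is refused whole. The fingers move at their own pace and stop on an object; "grip_force" is the grip in N (left out, the last holds). Time passes only in rows, so rows that do not move let the fingers close. It gives the time, the measured TCP pose, the force and the opening at its end, in the units of the state.
- sensors.get_obs(): the state, without advancing time (a new reading comes with each control period).
- viewer.grab_frame(name): name is "side" or "top"; returns a dict with "frame" (480x640x3 uint8, red, green, blue), "range_z" (480x640 float32, m along the optical axis (not along the pixel's ray), 0 where there is no reading), "K" (3x3 intrinsics, pixels), "T" (4x4, takes a point from camera to world coordinates). Camera axes: x right, y down, z forward; pixel columns grow to the right and rows downward; lengths in m; the calibration is good to about 2 mm. A picture is of the moment at which its call begins.
- close_job(): hands the job in, once; it reports no verdict.
The state is a dict: "clock": time; "q": joint angles; "dq": joint speeds; "joint_efforts": joint torques, N m; "eef_pos": TCP position; "ee_rot": TCP orientation; "contact_force": force on the tool from outside, world axes, zero at the start; "torque": the same for the moment, N m; "opening": opening from 0.0 (shut) to 1.0 (fully open).
Only numpy, scipy, OpenCV 4.12 (cv2) and the standard library are available. Lean on these libraries where they do the work, as an engineer would, in place of code of your own. Each camera call takes 0.05 s, during which the arm holds its last target.

TASK

Re-set the purge-flow regulator on the desk: flip its cam lever right over to open, then slide the lock hood all the way back off the knob and turn the knob until its white pointer line is in line with the index tab on the dial. Then slide the hood fully home over the knob and flip the cam lever fully shut behind it. Do not shift the index tab, and leave the other things on the desk where they are.

Things in the scene. Friction and masses are not known exactly. Their poses are not given: they have to be found in the camera images.
- regulator: the fixed regulator console, a grey and white wedge 262 mm wide, 124 mm along its slope. Its panel slopes 30 deg (0.52 rad) up away from its front, so a tool square to the panel is tilted 30 deg. Origin: on the desk under the panel's centre; x to its back, y to its left, z up. From left to right it carries the knob, the cam lever and the parking place of the lock hood.
- panel_center (a point): centre of the panel's face, 85 mm above the console's origin; axes as the console's. The entries below use PANEL coordinates from this point: v up the slope = (cos 0.52, 0, sin 0.52) in the console's axes, u to the left = its y, w out of the panel = (-sin 0.52, 0, cos 0.52). The panel reaches v = +-62 mm, u = +-131 mm.
- track_mid (a point): point on the panel's face in the middle of the hood's track, at u = -30 mm, v = 0, w = 0; axes as the console's. The track is a rail 14 mm wide and 4 mm high that runs along u.
- cam_lever (a joint): steel cam lever, hinged along u at its far, upper end. 0 = shut: it lies down the slope across the track, 4 mm behind the hood's grip rib, and blocks the hood. Grows as its free end swings up and over to the far side; 2.75 rad = fully open. Stays where it is left (friction 0.04 N m). Starts shut (0 to 0.05).
- lever_grip (a point): centre of the lever's free end, a black crossbar 18 mm in diameter and 24 mm long along u, 89 mm from the hinge. It may be pinched across its ends (closing along u, 24 mm), and then turns between the pads. When shut it lies at v = -45, u = -29, w = 22 mm. Axes as the lever's: x from the free end to the hinge, y = u.
- lever_pivot (a point): centre of the lever's hinge, at v = 44, u = -29, w = 22 mm; the steel clevis round it is 30 mm high. Axes as the lever's: x points from the free end to the hinge, y = u.
- lock_hood (a joint): lock hood, an aluminium box 76 x 76 mm, from 5 to 52 mm above the panel, open below and at its left end, with a dark grip rib on its right. 0 = home over the knob; grows as it slides right (to -u) along the track; 0.104 m = all the way back, knob free. Friction 1.5 N, stays where it is left; starts 0 to 3 mm from home.
- hood_grip (a point): where to grip the hood: on its grip rib, 16 mm thick along v, about 64 mm long along u (28 mm of it to the right of this point), 12 to 46 mm above the panel. This point is at v = 0, w = 32 mm, 74 mm right of the hood's centre; u = +11 mm when home. x axis = v, y = u, z = w.
- flow_knob (a joint): knob: black bar 56 mm long, 14 mm thick, top 44 mm above the panel, on a round skirt of radius 31 mm, 10 mm high; turns about w at v = 0, u = +85 mm. 0 = pointer end (white line) points straight up the slope; grows counter-clockwise seen from above the panel; -1.2 to 1.2 rad. Friction 0.06 N m. Starts at -0.9 to -0.5 under the hood.
- knob_grip (a point): on the knob's axis, 30 mm above the panel, where to grip the bar across its 14 mm. x axis along the bar to the pointer end, z = w.
- index_tab (a joint): index tab: dark steel tab 15 x 8 mm, top 4 mm above the panel, that rides round the dial on the knob's axis; stiff (0.6 N m). Its angle is counted as the knob's: the knob is set when the two values are equal. -0.05 to 0.55 rad, different in every run; must not be moved.
- tab_mark (a point): point on top of the index tab, 40 mm from the knob's axis. x axis points straight out from the knob's axis.
- screwdriver_loose: loose screwdriver, 130 mm, lying on the desk before the console; bystander, origin at the centre of its underside
- marker: black marker pen, 131 mm, lying to the right of the console; bystander, origin at the centre of its underside
- tape_white: roll of white tape, 68 mm across, 19 mm high, to the left of the console; bystander, origin at the centre of its underside
- petri_dish: clear round dish, 57 mm across, 13 mm high, behind the console; bystander, origin at the centre of its underside

How it is judged:
On the way, in this order (a step that is already met when the one before it is completed fails the run):
1. the cam lever is flipped open (past 2.4 rad) with the hood still over the knob (value of joint cam_lever above 2.4 rad and value of joint lock_hood below 0.02 m), for 0.1 s.
2. the hood is slid back off the knob (past 92 mm) (value of joint lock_hood above 0.092 m), for 0.2 s.
3. the knob's pointer is in line with the index tab (within 0.10 rad), hood still back (angle between the x axis of knob_grip and the x axis of tab_mark, either way round below 0.1 rad and value of joint lock_hood above 0.08 m), for 0.3 s.
4. the hood is home over the knob (within 5 mm), lever still open (value of joint lock_hood below 0.005 m and value of joint cam_lever above 1 rad), for 0.1 s.
At the end, for the whole second after the job is handed in: The knob's pointer is in line with the index tab within 0.10 rad, the hood is home over the knob within 5 mm and the cam lever is shut within 0.12 rad (angle between the x axis of knob_grip and the x axis of tab_mark, either way round below 0.1 rad and value of joint lock_hood below 0.005 m and value of joint cam_lever below 0.12 rad); the robot touches nothing.
It fails at once if the index tab is shifted by more than 3 mm (distance of tab_mark from where it was at the start of the episode above 0.003 m).
It fails at once if the loose screwdriver is pushed more than 30 mm from its place (distance of screwdriver_loose from where it was at the start of the episode above 0.03 m).
It fails at once if the marker pen is pushed more than 30 mm from its place (distance of marker from where it was at the start of the episode above 0.03 m).
It fails at once if the tape roll is pushed more than 30 mm from its place (distance of tape_white from where it was at the start of the episode above 0.03 m).
It fails at once if the petri dish is pushed more than 30 mm from its place (distance of petri_dish from where it was at the start of the episode above 0.03 m).
It also fails if it takes over 72 s, if anything falls off the work surface, if the arm or the gripper's body presses on something with over 40 N, if the wrist force passes 120 N, or if a joint passes its speed limit or range.

## Working session

There is one attempt and no reset: what is moved stays moved. The work goes in short steps, Python scripts to look and compute and a tool call to move; the robot and the scene stay as the last step left them, time stands still between calls to the robot, and variables do not carry over. Pictures are saved under pics/ and viewed, and the job is handed in when it is done.

Besides the shell and the picture viewer there is one more tool, called after "Emit:" by a JSON object that holds its "op" and its "data", one argument or row to a line. play_rows: Moves the arm, as the interface text tells. Its arguments: {"type":"object","properties":{"series":{"type":"array","items":{"type":"number"}},"grip_force":{"type":"number"}},"required":["series"]}

```bash
ls; mkdir -p pics; python3 - <<'E'
from plant import sensors, viewer
import cv2,numpy as np
o=sensors.get_obs()
for k,v in o.items(): print(k,np.round(v,4))
for n in ("side","top"):
    f=viewer.grab_frame(n); cv2.imwrite(f"pics/{n}0.png",f["frame"][:,:,::-1]); np.savez(f"/tmp/{n}0.npz",**f)
    print(n,f["K"],np.round(f["T"],4))
E
```

```text
pics
clock 0.0
q [-1.4001  0.4778  0.0224  1.5564 -0.0115  1.1093 -0.0831]
dq [-0.0004  0.0005  0.0003 -0.0002 -0.0013  0.0013  0.    ]
joint_efforts [ 0.00000e+00 -5.96457e+01  1.60790e+00 -2.81196e+01  1.24000e-02
  9.40000e-03  0.00000e+00]
eef_pos [0.1856 0.6483 0.1931]
ee_rot [ 1.389e-01  9.903e-01 -9.000e-04 -0.000e+00]
contact_force [ 0.1324 -0.5413 -0.6501]
torque [ 0.0117  0.02   -0.0079]
opening 0.9999
side [[547.52872095   0.         315.67024571]
 [  0.         547.52872095 230.950795  ]
 [  0.           0.           1.        ]] [[-0.999  -0.0102  0.0432  0.5749]
 [-0.0387  0.676  -0.7359  0.8259]
 [-0.0217 -0.7368 -0.6757  0.8059]
 [ 0.      0.      0.      1.    ]]
top [[535.12745788   0.         324.19850434]
 [  0.         535.12745788 238.76840909]
 [  0.           0.           1.        ]] [[-0.0131 -0.9899  0.1414  0.5112]
 [-0.9997  0.0156  0.0168  0.0233]
 [-0.0188 -0.1412 -0.9898  1.0364]
 [ 0.      0.      0.      1.    ]]
```

View pics/side0.png

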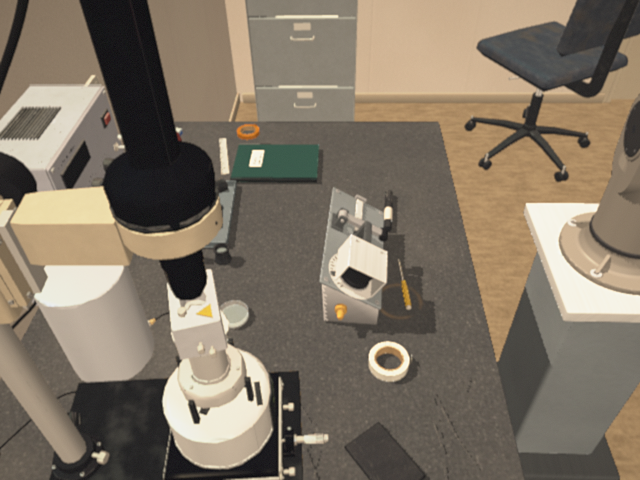

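View pics/top0.png

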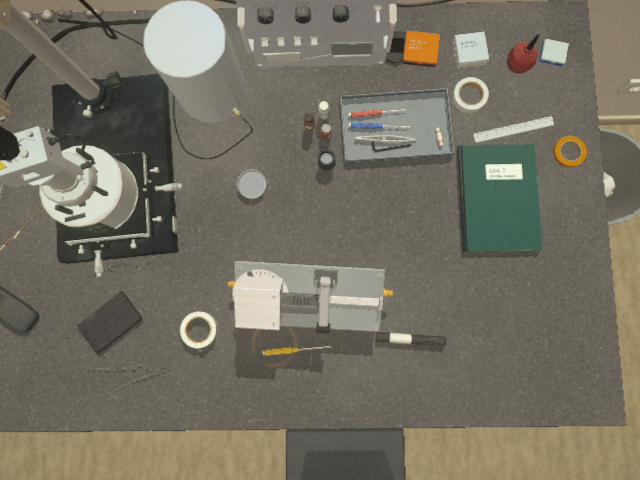

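```bash
python3 - <<'E'
import cv2,numpy as np
a=cv2.imread("pics/top0.png"); b=cv2.imread("pics/side0.png")
cv2.imwrite("pics/top0c.png",cv2.resize(a[250:390,220:400],None,fx=4.2,fy=4.2,interpolation=cv2.INTER_CUBIC))
cv2.imwrite("pics/side0c.png",cv2.resize(b[180:330,300:430],None,fx=4,fy=4,interpolation=cv2.INTER_CUBIC))
d=np.load("/tmp/top0.npz");z=d["range_z"];K=d["K"];T=d["T"]
def P(u,v):
    zz=z[v,u];return (T@np.array([(u-K[0,2])/K[0,0]*zz,(v-K[1,2])/K[1,1]*zz,zz,1]))[:3]
for p in [(240,266),(380,272),(378,325),(300,325),(345,280),(345,320),(260,300),(305,300),(324,320)]: print(p,np.round(P(*p),4))
E
```

```text
(240, 266) [0.5979 0.1861 0.1114]
(380, 272) [ 0.5837 -0.0564  0.1135]
(378, 325) [ 0.4926 -0.0546  0.0627]
(300, 325) [0.4943 0.0858 0.0566]
(345, 280) [0.5714 0.0039 0.1045]
(345, 320) [0.5023 0.0044 0.0639]
(260, 300) [0.5378 0.1471 0.1395]
(305, 300) [0.5375 0.0734 0.1125]
(324, 320) [0.503  0.0414 0.0989]
```

View pics/top0c.png

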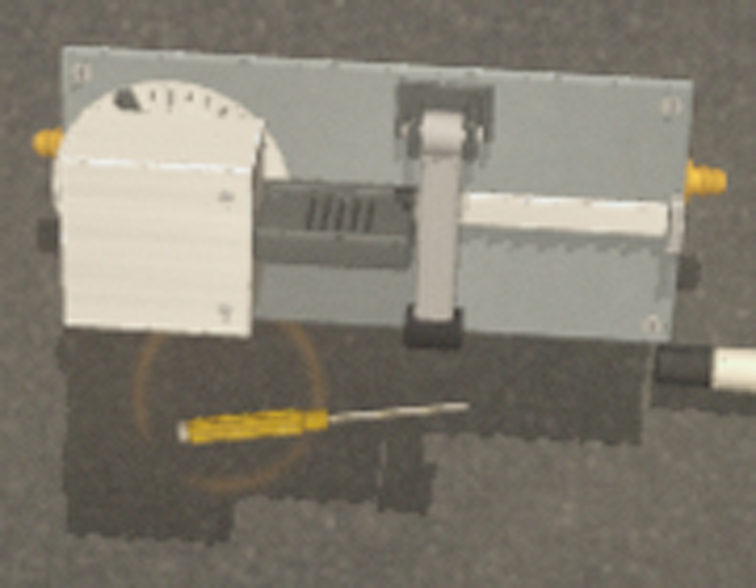

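View pics/side0c.png

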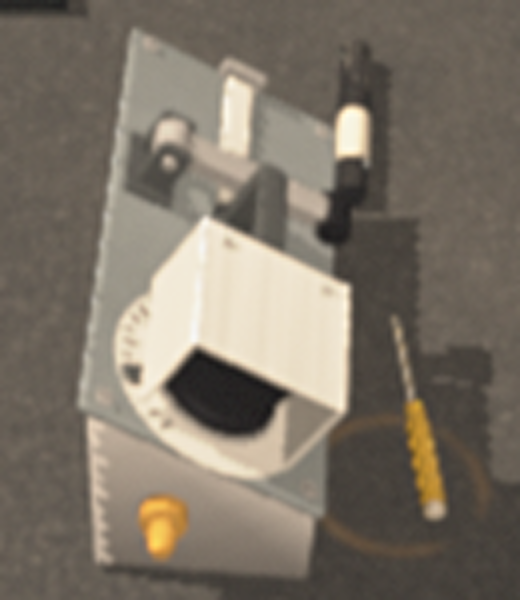

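```bash
cat > h.py <<'E'
import numpy as np
from scipy.optimize import least_squares
A=np.pi/6
def pan2w(p,pose):  # p=(v,u,w) m
    x0,y0,yaw=pose; v,u,w=p
    c=np.array([v*np.cos(A)-w*np.sin(A),u,0.085+v*np.sin(A)+w*np.cos(A)])
    R=np.array([[np.cos(yaw),-np.sin(yaw),0],[np.sin(yaw),np.cos(yaw),0],[0,0,1]])
    return R@c+[x0,y0,0]
def proj(p,K,T):
    c=np.linalg.inv(T)@np.append(p,1);return np.array([K[0,0]*c[0]/c[2]+K[0,2],K[1,1]*c[1]/c[2]+K[1,2]])
E
python3 - <<'E'
from h import *
t=np.load("/tmp/top0.npz");s=np.load("/tmp/side0.npz")
ct=lambda x,y:np.array([x/4.2+220-.4,y/4.2+250-.4]); cs=lambda x,y:np.array([x/4+300-.4,y/4+180-.4])
obs=[("t",ct(62,48),(.062,.131,0)),("t",ct(692,82),(.062,-.131,0)),("t",ct(671,342),(-.062,-.131,0)),
("s",cs(133,30),(.062,-.131,0)),("s",cs(80,408),(.062,.131,0)),("s",cs(322,515),(-.062,.131,0)),
("t",ct(434,310),(-.045,-.029,.031))]
def r(q):
    o=[]
    for n,px,p in obs:
        d=t if n=="t" else s
        o.append(proj(pan2w(p,q),d["K"],d["T"])-px)
    return np.concatenate(o)
f=least_squares(r,[.54,.065,0]);print(f.x,np.round(f.fun.reshape(-1,2),1))
for sel,nm in ((("t",),"top"),(("s",),"side")):
    k=[i for i,o in enumerate(obs) if o[0] in sel]
    g=least_squares(lambda q:r(q).reshape(-1,2)[k].ravel(),f.x);print(nm,g.x)
# depth: hood top/panel heights in fitted frame
for nm,d in (("t",t),("s",s)):
    K,T,z=d["K"],d["T"],d["range_z"]
    yy,xx=np.mgrid[0:480,0:640]
    c=np.stack([(xx-K[0,2])/K[0,0]*z,(yy-K[1,2])/K[1,1]*z,z,np.ones_like(z)],-1)@T.T
    x0,y0,yaw=f.x
    q=c[...,:3]-[x0,y0,.085]
    X=q[...,0]*np.cos(yaw)+q[...,1]*np.sin(yaw);Y=-q[...,0]*np.sin(yaw)+q[...,1]*np.cos(yaw);Z=q[...,2]
    v=X*np.cos(A)+Z*np.sin(A);w=-X*np.sin(A)+Z*np.cos(A);u=Y
    m=(abs(u+.1)<.025)&(abs(v)>.02)&(abs(v)<.055)&(abs(w)<.03);print(nm,"panel w",np.median(w[m]),m.sum(), np.polyfit(v[m],w[m],1),np.polyfit(u[m],w[m],1))
    m=(abs(u-.085)<.03)&(abs(v)<.03)&(w>.03)&(w<.07);print("hood w",np.median(w[m]))
    m=(abs(u-.085)<.06)&(abs(v)<.06)&(w>.045)&(w<.07);print("hood u,v extents",np.percentile(u[m],[.5,99.5]),np.percentile(v[m],[.5,99.5]))
    m=(abs(u+.029)<.03)&(v<-.02)&(v>-.07)&(w>.012)&(w<.05);print("lever",np.percentile(u[m],[1,99]),np.percentile(v[m],[1,99]),np.percentile(w[m],[1,99]))
# tab
tabpx=ct(127,98)
K,T=t["K"],t["T"]
ang=least_squares(lambda a:proj(pan2w((a[1]*np.cos(a[0]),.085+a[1]*np.sin(a[0]),.004),f.x),K,T)-tabpx,[.3,.04]);print("tab",ang.x)
ang=least_squares(lambda a:proj(pan2w((a[1]*np.cos(a[0]),.085+a[1]*np.sin(a[0]),.004),f.x),s["K"],s["T"])-cs(131,375),[.3,.04]);print("tab side",ang.x)
E
```

```text
[ 0.54598716  0.0703897  -0.06819849] [[-1.3 -1.3]
 [ 0.  -1.3]
 [-0.5 -1. ]
 [-0.7 -1.7]
 [-0.5 -1.7]
 [ 0.4 -0.6]
 [-0.9  4.3]]
top [ 0.54638977  0.06925352 -0.07010672]
side [ 0.54539624  0.07351689 -0.07067444]
t panel w 0.0012077912214954085 1002 [-0.00194098  0.00121077] [0.00029118 0.00123643]
hood w 0.052854773539129776
hood u,v extents [0.02798313 0.11886392] [-0.03915201  0.03719135]
lever [-0.04145635 -0.01876095] [-0.05350363 -0.02023688] [0.02388395 0.0368616 ]
s panel w 0.00033583937310418307 464 [-0.00539515  0.00032227] [0.00368637 0.00069052]
hood w 0.05198650768822072
hood u,v extents [0.02818178 0.12184872] [-0.03836634  0.03729976]
lever [-0.04082902 -0.01503163] [-0.05344088 -0.02109476] [0.01962637 0.03488236]
tab [0.38535777 0.0435522 ]
tab side [0.49918749 0.0462076 ]
```

```bash
python3 - <<'E'
from h import *
t=np.load("/tmp/top0.npz");s=np.load("/tmp/side0.npz")
ct=lambda x,y:np.array([x/4.2+220-.4,y/4.2+250-.4]); cs=lambda x,y:np.array([x/4+300-.4,y/4+180-.4])
obs=[("t",ct(62,48),(.062,.131,0)),("t",ct(692,82),(.062,-.131,0)),("t",ct(671,342),(-.062,-.131,0)),
("s",cs(133,30),(.062,-.131,0)),("s",cs(80,408),(.062,.131,0)),("s",cs(322,515),(-.062,.131,0))]
def r(q):
    o=[]
    for n,px,p in obs:
        d=t if n=="t" else s
        o.append(proj(pan2w(p,q),d["K"],d["T"])-px)
    return np.concatenate(o)
f=least_squares(r,[.54,.065,0]);print(f.x,np.round(f.fun.reshape(-1,2),1))
for q in (f.x,):
  for nm,d,rows in (("top0",t,(250,220,4.2,140,180)),("side0",s,(180,300,4,150,130))):
    import cv2
    im=d["frame"][:,:,::-1][rows[0]:rows[0]+rows[3],rows[1]:rows[1]+rows[4]]
    im=cv2.resize(im,None,fx=rows[2],fy=rows[2],interpolation=cv2.INTER_CUBIC)
    def dr(p,c):
        x=proj(pan2w(p,q),d["K"],d["T"]);x=((x-[rows[1],rows[0]])+.5)*rows[2]
        cv2.circle(im,tuple(int(k) for k in x),2,c,-1)
    for l in np.linspace(-1,1,41):
        for e in(-1,1): dr((.062*e,.131*l,0),(0,0,255));dr((.062*l,.131*e,0),(0,0,255))
        dr((-.0,-.029+.012*l,.022),(255,0,0));dr((-.045,-.029+.012*l,.031),(255,0,0))
        dr((.038*l,.123,.052),(0,255,0));dr((.038,.085+.038*l,.052),(0,255,0))
    for a in np.linspace(-1.2,1.2,49): dr((.032*np.cos(a),.085+.032*np.sin(a),.004),(255,0,255)) if 0 else dr((.048*np.cos(a),.085+.048*np.sin(a),.0),(255,0,255))
    for a in (0,.3,.4,.5): dr((.04*np.cos(a),.085+.04*np.sin(a),.004),(0,200,255))
    cv2.imwrite(f"pics/{nm}fit.png",im)
E
```

```text
[ 0.54464964  0.07080456 -0.07147403] [[-1.4 -0.7]
 [-0.1 -0.3]
 [-0.8 -0. ]
 [ 0.2 -1.6]
 [ 0.  -1.6]
 [ 0.9 -0.4]]
```

View pics/top0fit.png

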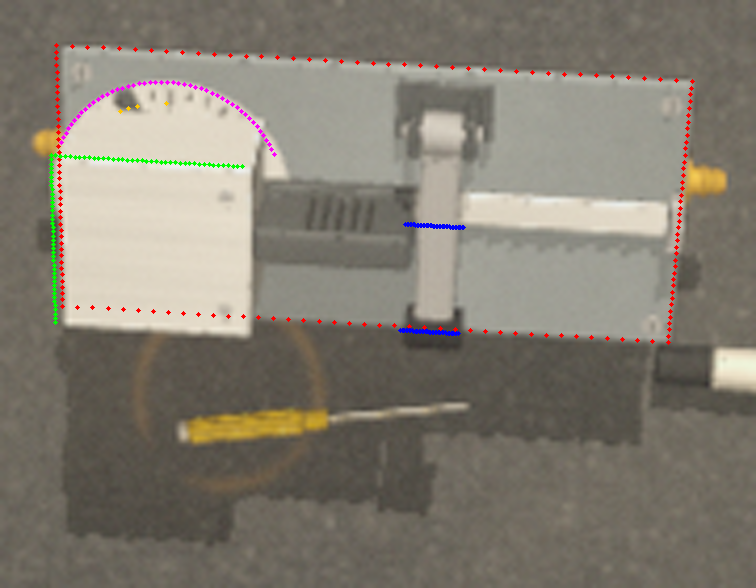

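View pics/side0fit.png

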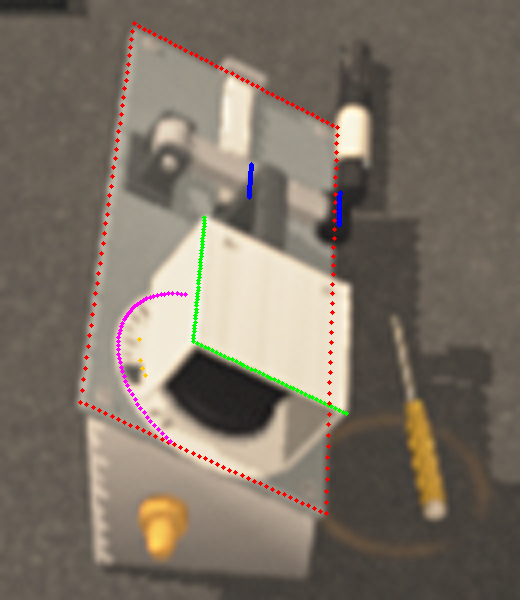

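```bash
cat >> h.py <<'E'
from scipy.spatial.transform import Rotation as Rot
POSE=(.5450,.0702,-.0705)
def st():
    from plant import sensors
    return sensors.get_obs()
def go(p,ydir=None,o=None):
    """p: world TCP target; ydir: world yaw angle of tool y axis wanted (mod pi)"""
    o=o or st(); R=Rot.from_quat(o["ee_rot"]).as_matrix()
    d=R.T@(np.array(p)-o["eef_pos"])*100
    y=R[:,1]; a=np.arctan2(y[1],y[0])
    s="t=%.2f pos %s tilt %.3f open %.2f | shift cm %s dist %.1f"%(o["clock"],np.round(o["eef_pos"],4),np.arccos(-R[2,2]),o["opening"],np.round(d,2),np.linalg.norm(d))
    if ydir is not None:
        t=-((ydir-a+np.pi/2)%np.pi-np.pi/2); s+=" turn %.3f"%t
    print(s,"F",np.round(o["contact_force"],1))
U=np.pi/2+POSE[2]  # yaw of u
def topan(p,pose=POSE):
    x0,y0,yaw=pose;q=np.array(p)-[x0,y0,.085]
    X=q[0]*np.cos(yaw)+q[1]*np.sin(yaw);Y=-q[0]*np.sin(yaw)+q[1]*np.cos(yaw)
    return np.array([X*np.cos(A)+q[2]*np.sin(A),Y,-X*np.sin(A)+q[2]*np.cos(A)])
E
python3 - <<'E'
from h import *
b=pan2w((-.045,-.029,.022),POSE);print(b)
go(b+[0,0,.12],U); 
o=st();R=Rot.from_quat(o["ee_rot"]).as_matrix();print(R.round(3))
for p in [(0,.011,.032),(0,.085,.03),(.044,-.029,.022)]: print(p,pan2w(p,POSE))
E
```

```text
[0.49311018 0.04479209 0.08155256]
t=0.10 pos [0.1856 0.6484 0.1932] tilt 0.002 open 1.00 | shift cm [-46.17 -49.57  -0.75] dist 67.7 turn -0.208 F [-0.4 -0.3  1.2]
[[-0.961  0.275 -0.   ]
 [ 0.275  0.961 -0.002]
 [-0.    -0.002 -1.   ]]
(0, 0.011, 0.032) [0.5298146  0.08229974 0.11271281]
(0, 0.085, 0.03) [0.5360248  0.15604548 0.11098076]
(0.044, -0.029, 0.022) [0.56999498 0.03936271 0.12605256]
```

Emit:
{"op": "play_rows", "data": {
  "series": [0.3,-2.5,-2.5,-0.5,-0.104,0.3,-2.5,-2.8,-0.5,-0.104,0.3,-2.1,-3.4,0,0,0.3,-2.1,-3.4,0,0,0.3,-2.1,-3.4,0,0]
}}

```text
clock: 0.52
eef_pos: [0.2728, 0.4813, 0.1991]
ee_rot: [0.022, 1.0, -0.001, -0.003]
contact_force: [0.9, 0.5, 0.6]
opening: 0.7
```

```bash
python3 - <<'E'
from h import *
b=pan2w((-.045,-.029,.022),POSE);go(b+[0,0,.12],U)
E
```

```text
t=0.52 pos [0.2728 0.4813 0.1991] tilt 0.006 open 0.70 | shift cm [-23.89 -42.66  -0.26] dist 48.9 turn 0.027 F [0.9 0.5 0.6]
```

Emit:
{"op": "play_rows", "data": {
  "series": [0.4,-2.0,-3.6,0,0.02,0.4,-2.0,-3.6,0,0.0,0.4,-2.0,-3.6,0,0,0.4,-2.0,-3.6,0,0,0.4,-2.0,-3.6,0,0]
}}

```text
clock: 0.93
eef_pos: [0.3608, 0.292, 0.1978]
ee_rot: [0.032, 0.999, -0.002, -0.004]
contact_force: [-0.1, 0.3, -0.5]
opening: 0.601
```

Emit:
{"op": "play_rows", "data": {
  "series": [0.4,-2.0,-3.6,0,0.0,0.4,-2.0,-3.6,0,0.0,0.4,-2.0,-3.6,0,0,0.4,-2.0,-3.6,0,0,0.4,-2.0,-3.6,0,0]
}}

```text
clock: 1.35
eef_pos: [0.4468, 0.1024, 0.1977]
ee_rot: [0.032, 0.999, -0.002, -0.004]
contact_force: [0.6, 0.2, 0.0]
opening: 0.598
```

```bash
python3 - <<'E'
from h import *
b=pan2w((-.045,-.029,.022),POSE);go(b+[0,0,.12],U)
E
```

```text
t=1.35 pos [0.4468 0.1024 0.1977] tilt 0.009 open 0.60 | shift cm [-4.98 -5.45 -0.4 ] dist 7.4 turn 0.007 F [0.6 0.2 0. ]
```

Emit:
{"op": "play_rows", "data": {
  "series": [0.4,-2.5,-2.7,0,0.007,0.4,-2.5,-2.7,0,0.0,0.4,0,0,4,0,0.4,0,0,3,0,0.4,0,0,0,0]
}}

```text
clock: 1.77
eef_pos: [0.4991, 0.0295, 0.1279]
ee_rot: [0.043, 0.999, -0.003, 0.0]
contact_force: [-1.0, 0.7, -0.0]
opening: 0.599
```

```bash
cat >> h.py <<'E'
import cv2
def shot(name,tag,box,f=4):
    from plant import viewer
    d=viewer.grab_frame(name);np.savez(f"/tmp/{tag}.npz",**d)
    x0,y0,x1,y1=box
    cv2.imwrite(f"pics/{tag}.png",cv2.resize(d["frame"][y0:y1,x0:x1,::-1],None,fx=f,fy=f,interpolation=cv2.INTER_CUBIC))
E
python3 - <<'E'
from h import *
b=pan2w((-.045,-.029,.022),POSE);go(b,U)
shot("top","t1",(220,240,400,380));shot("side","s1",(290,150,430,300))
E
```

```text
t=1.77 pos [0.4991 0.0295 0.1279] tilt 0.005 open 0.60 | shift cm [0.74 1.49 4.63] dist 4.9 turn -0.016 F [-1.   0.7 -0. ]
```

View pics/t1.png

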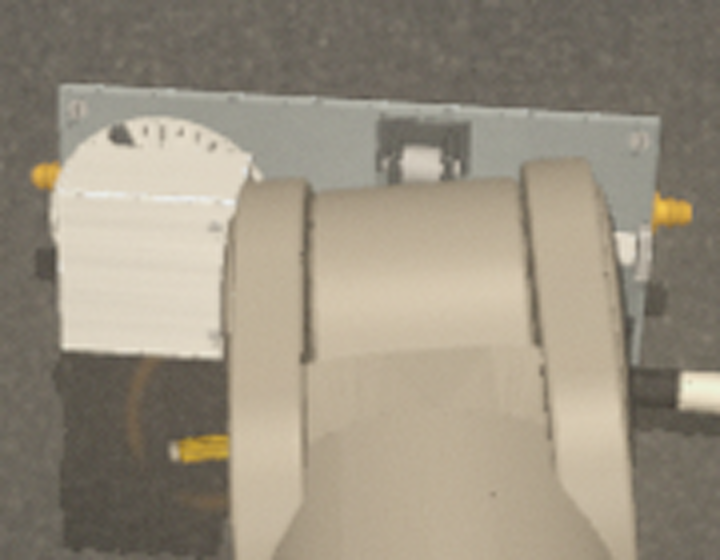

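View pics/s1.png

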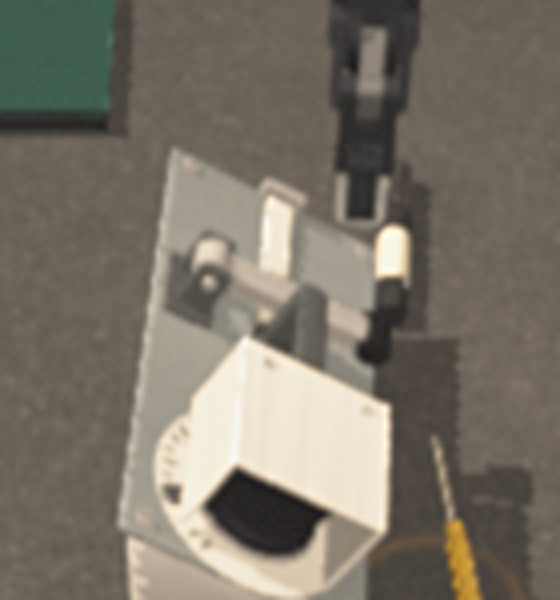

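Emit:
{"op": "play_rows", "data": {
  "series": [0.4,0.7,1.5,0,-0.016,0.4,0,0,0,0.0,0.4,0,0,2,0]
}}

```text
clock: 2.12
eef_pos: [0.4997, 0.0492, 0.1184]
ee_rot: [0.033, 0.999, 0.0, 0.007]
contact_force: [0.6, -0.0, 1.1]
opening: 0.602
```

```bash
python3 - <<'E'
from h import *
b=pan2w((-.045,-.029,.022),POSE);go(b-[0,0,.014],U)
shot("side","s2",(290,150,430,300))
E
```

```text
t=2.12 pos [0.4997 0.0492 0.1184] tilt 0.015 open 0.60 | shift cm [ 0.71 -0.49  5.07] dist 5.1 turn 0.004 F [ 0.6 -0.   1.1]
```

View pics/s2.png

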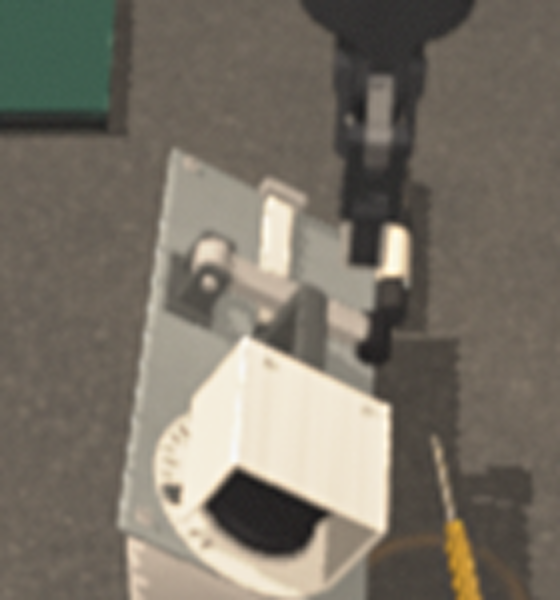

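Emit:
{"op": "play_rows", "data": {
  "series": [0.4,0.7,-0.5,0,0,0.4,0,0,0,0.0,0.4,0,0,0,0]
}}

```text
clock: 2.42
eef_pos: [0.4887, 0.0453, 0.1162]
ee_rot: [0.032, 0.999, -0.0, 0.004]
contact_force: [0.4, 0.5, -0.8]
opening: 0.6
```

```bash
python3 - <<'E'
from h import *
b=pan2w((-.045,-.029,.022),POSE);go(b-[0,0,.014],U)
E
```

```text
t=2.42 pos [0.4887 0.0453 0.1162] tilt 0.009 open 0.60 | shift cm [-0.4  -0.02  4.87] dist 4.9 turn 0.007 F [ 0.4  0.5 -0.8]
```

Emit:
{"op": "play_rows", "data": {
  "series": [0.4,-0.3,0,2,0,0.4,0,0,2,0.0,0.4,0,0,0.5,0,0.4,0,0,0,0]
}}

```text
clock: 2.75
eef_pos: [0.4959, 0.0453, 0.0752]
ee_rot: [0.032, 0.999, 0.001, 0.009]
contact_force: [0.8, -0.6, 1.4]
opening: 0.6
```

```bash
python3 - <<'E'
from h import *
b=pan2w((-.045,-.029,.022),POSE);go(b-[0,0,.014],U)
shot("side","s3",(290,150,430,300))
E
```

```text
t=2.75 pos [0.4959 0.0453 0.0752] tilt 0.017 open 0.60 | shift cm [ 0.28 -0.07  0.76] dist 0.8 turn 0.006 F [ 0.8 -0.6  1.4]
```

View pics/s3.png

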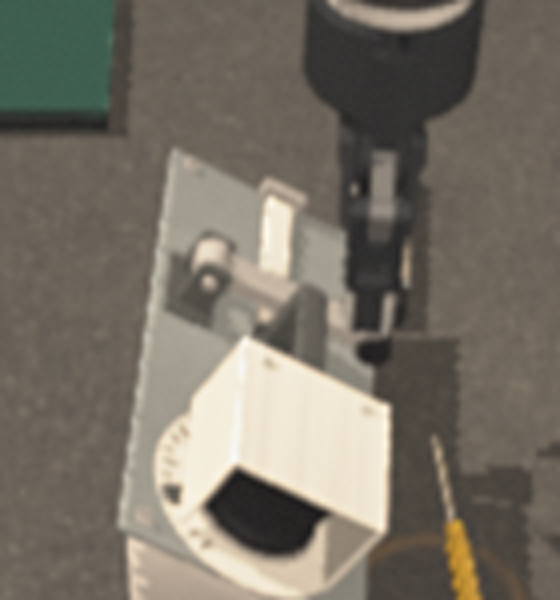

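Emit:
{"op": "play_rows", "data": {
  "series": [0.4,0.3,0,0.7,0,0.4,0,0,0,0.0,0.4,0,0,0,0]
}}

```text
clock: 3.05
eef_pos: [0.4944, 0.0456, 0.0705]
ee_rot: [0.032, 0.999, 0.002, 0.01]
contact_force: [-0.2, -0.9, 0.9]
opening: 0.596
```

```bash
python3 - <<'E'
from h import *
b=pan2w((-.045,-.029,.022),POSE);go(b-[0,0,.014],U)
E
```

```text
t=3.05 pos [0.4944 0.0456 0.0705] tilt 0.021 open 0.60 | shift cm [ 0.13 -0.09  0.29] dist 0.3 turn 0.006 F [-0.2 -0.9  0.9]
```

Emit:
{"op": "play_rows", "data": {
  "series": [0.6,0.1,0,0.3,0,0.8,0,0,0,0.0,0.9,0,0,0,0,0.9,0,0,0,0,0.9,0,0,0,0],
  "grip_force": 40
}}

```text
clock: 3.47
eef_pos: [0.4941, 0.046, 0.0685]
ee_rot: [0.032, 0.999, 0.002, 0.011]
contact_force: [0.3, -0.5, -0.3]
opening: 0.106
```

```bash
python3 - <<'E'
from h import *
b=pan2w((-.045,-.029,.022),POSE);go(b-[0,0,.014],U)
shot("side","s4",(290,150,430,300))
# arc deltas in world for lever angles
pv=pan2w((.044,-.029,.022),POSE)
E
```

```text
t=3.47 pos [0.4941 0.046  0.0685] tilt 0.023 open 0.11 | shift cm [ 0.1  -0.13  0.1 ] dist 0.2 turn 0.006 F [ 0.3 -0.5 -0.3]
```

View pics/s4.png

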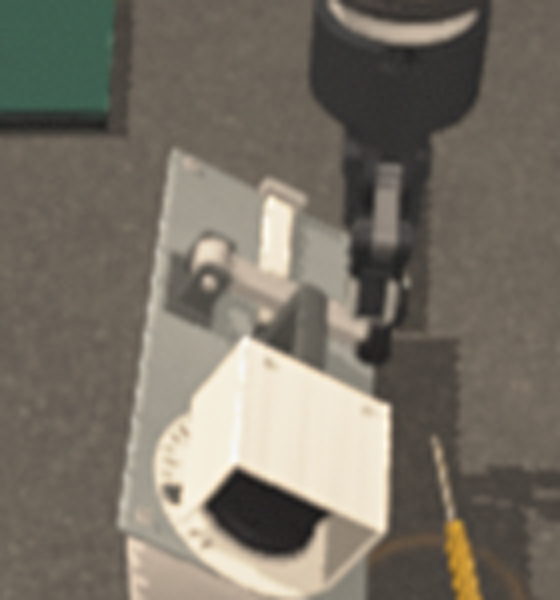

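```bash
python3 - <<'E'
from h import *
d=np.load("/tmp/s4.npz");K,T=d["K"],d["T"];o=st()
b0=pan2w((-.045,-.029,.022),POSE)
for n,p in (("tcp",o["eef_pos"]),("bar",b0),("tcp+40",o["eef_pos"]+[0,0,.04]),("barL",pan2w((-.045,-.017,.022),POSE))):
    x=proj(p,K,T);print(n,np.round((x-[290,150]+.5)*4))
z=d["range_z"]
c=d["frame"]
for v in range(205,250,4):
    row=[]
    for u in range(374,396,3):
        zz=z[v,u];p=(T@[(u-K[0,2])/K[0,0]*zz,(v-K[1,2])/K[1,1]*zz,zz,1])[:3];row.append("%d,%d,%d"%tuple(p*1000))
    print(v,(v-150)*4,*row)
E
```

```text
tcp [365. 361.]
bar [368. 339.]
tcp+40 [370. 300.]
barL [368. 356.]
205 220 495,-146,-3 507,64,171 505,102,203 500,95,197 495,101,202 489,91,194 483,89,192 448,-144,-1
209 236 503,-48,66 496,-54,61 505,107,198 500,106,198 495,108,200 490,107,199 485,106,198 449,-130,-1
213 252 503,-36,65 506,63,152 504,103,186 500,105,187 494,103,186 489,104,187 484,106,189 450,-114,0
217 268 504,-25,64 507,79,156 502,79,156 496,78,155 491,82,159 487,88,164 457,-105,-4 451,-98,2
221 284 504,-9,67 504,56,126 499,61,130 494,63,132 489,65,134 467,-69,14 458,-87,0 452,-88,-1
225 300 508,37,99 504,54,114 499,63,122 493,63,123 488,63,122 468,-57,14 459,-77,-3 453,-73,0
229 316 508,48,98 503,57,106 498,56,105 493,60,110 486,56,105 467,-54,5 459,-67,-5 453,-63,-2
233 332 508,53,92 502,52,92 497,52,92 491,53,93 485,47,87 467,-48,-1 461,-48,-1 454,-50,-2
237 348 506,33,63 500,30,61 496,53,82 491,54,84 485,55,84 468,-36,-1 462,-33,1 455,-35,0
241 364 507,46,65 500,40,59 494,37,57 481,-24,-1 475,-21,1 468,-25,-2 463,-21,1 456,-21,1
245 380 513,121,126 501,52,60 495,51,59 482,-11,0 475,-13,-3 469,-12,-1 463,-14,-3 457,-12,-1
249 396 513,128,123 507,124,119 502,123,119 483,0,-1 476,1,0 470,-1,-2 464,0,0 458,0,-1
```

```bash
python3 - <<'E'
from h import *
shot("side","s5",(355,180,415,250),10)
shot("top","t5",(270,280,370,350),7)
E
```

```text
(no output)
```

View pics/s5.png

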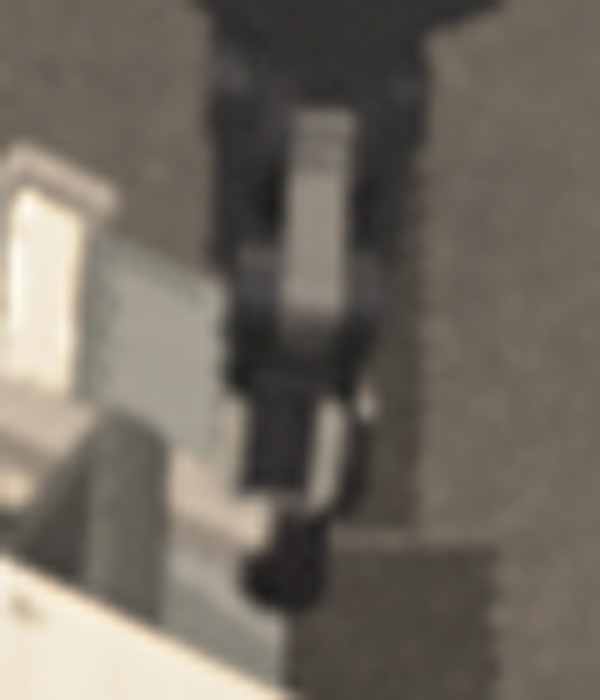

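View pics/t5.png

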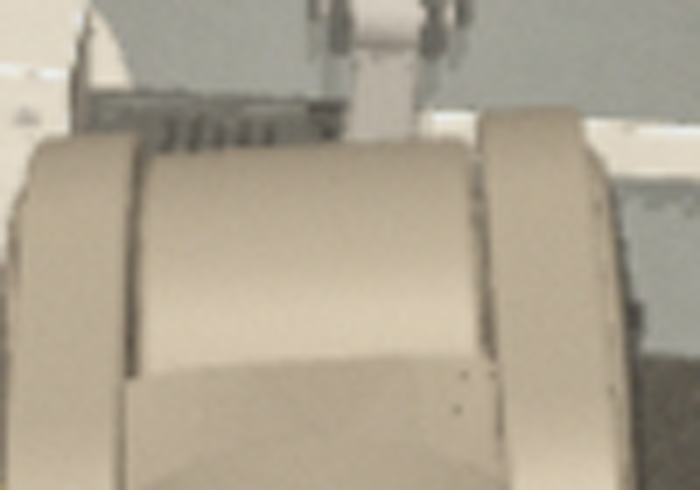

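```bash
python3 - <<'E'
from h import *
d=np.load("/tmp/s1.npz");K,T=d["K"],d["T"]
for dz in (0,.006,.013,.02):
  print(dz,proj(np.array([.4991,.0295+.0255,.1279+dz]),K,T))
d=np.load("/tmp/s5.npz");z=d["range_z"];
np.set_printoptions(linewidth=200)
yy,xx=np.mgrid[200:250,368:400]
zz=z[200:250,368:400];c=np.stack([(xx-K[0,2])/K[0,0]*zz,(yy-K[1,2])/K[1,1]*zz,zz,np.ones_like(zz)],-1)@T.T
for r in range(18,46): print(200+r,["%d/%d"%(c[r,k,1]*1000,c[r,k,2]*1000) for k in range(8,24,2)])
o=st();print(o["eef_pos"],o["opening"],o["q"].round(3))
E
```

```text
0 [380.13466156 219.84711297]
0.006 [380.32133293 217.42534535]
0.013 [380.54100394 214.57545915]
0.02 [380.76273516 211.69884507]
218 ['-24/62', '82/156', '82/156', '80/155', '80/155', '82/156', '85/158', '88/162']
219 ['-20/63', '54/129', '62/136', '63/137', '80/152', '82/154', '82/154', '82/154']
220 ['-16/64', '54/126', '64/135', '61/133', '62/134', '65/137', '60/132', '-72/15']
221 ['-14/63', '56/126', '64/133', '65/134', '63/132', '64/133', '55/125', '-68/16']
222 ['-14/61', '57/124', '62/129', '67/133', '63/130', '67/134', '56/124', '-66/14']
223 ['-10/62', '54/119', '62/126', '61/126', '64/128', '64/128', '56/121', '-64/13']
224 ['-9/60', '56/119', '64/126', '61/123', '64/126', '63/125', '56/119', '-60/15']
225 ['50/111', '56/116', '63/122', '825/805', '65/124', '65/124', '-56/15', '-56/15']
226 ['58/115', '56/113', '64/120', '59/116', '64/121', '57/115', '-54/14', '-55/13']
227 ['58/113', '56/110', '62/116', '61/116', '65/119', '58/112', '-53/11', '-52/13']
228 ['56/108', '55/107', '62/114', '60/112', '65/117', '57/109', '-52/10', '-53/9']
229 ['46/96', '52/102', '57/107', '
[... 711 characters left out ...]
', '57/84', '58/84', '-35/-3', '-33/-1']
239 ['37/61', '33/58', '57/80', '57/80', '57/81', '56/80', '-31/-2', '-28/0']
240 ['41/63', '36/58', '58/79', '56/77', '58/79', '-27/-1', '-26/0', '-30/-4']
241 ['41/60', '42/61', '38/58', '34/53', '-23/-1', '-25/-3', '-23/0', '-23/0']
242 ['46/62', '43/59', '40/57', '37/54', '-18/0', '-19/0', '-18/0', '-21/-2']
243 ['49/62', '46/60', '42/56', '41/55', '-18/-2', '-16/0', '-19/-3', '-22/-5']
244 ['52/62', '47/58', '49/60', '45/56', '-15/-2', '-12/0', '-15/-2', '-15/-2']
245 ['54/61', '51/59', '49/56', '46/54', '-14/-3', '-13/-3', '-13/-2', '-10/0']
[0.49410277 0.04599331 0.06847585] 0.09860545627082173 [-0.486  0.356  0.322  2.124 -0.18   0.663  1.462]
```

Emit:
{"op": "play_rows", "data": {
  "series": [0.4,0,0,0,0,0.4,0,0,0,0.0,0.4,0,0,1.0,0,0.4,0,0,0.5,0,0.4,0,0,0,0]
}}

```text
clock: 4.03
eef_pos: [0.4948, 0.0463, 0.0523]
ee_rot: [0.032, 0.999, 0.003, 0.012]
contact_force: [0.0, -0.0, -0.1]
opening: 0.598
```

```bash
python3 - <<'E'
from h import *
b=pan2w((-.045,-.029,.022),POSE);go(b-[0,0,.014],U)
shot("side","s6",(340,170,420,250),8)
E
```

```text
t=4.03 pos [0.4948 0.0463 0.0523] tilt 0.024 open 0.60 | shift cm [ 0.12 -0.15 -1.53] dist 1.5 turn 0.006 F [ 0.  -0.  -0.1]
```

View pics/s6.png

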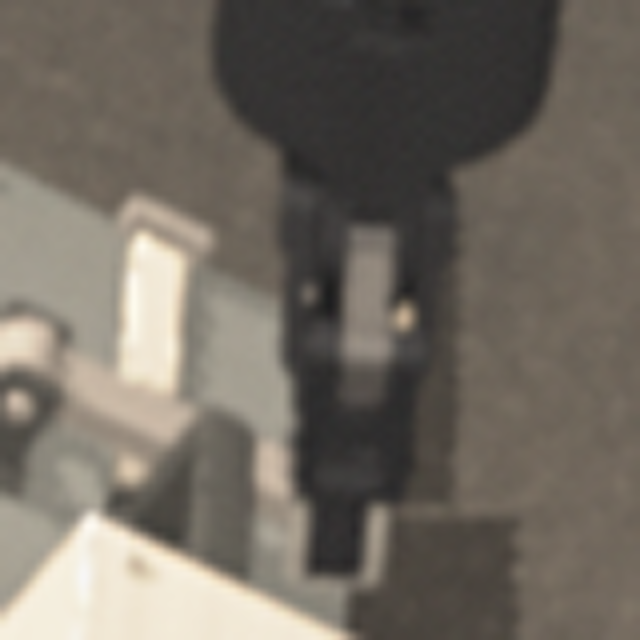

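```bash
python3 - <<'E'
from h import *
d=np.load("/tmp/s6.npz");K,T=d["K"],d["T"]
for zz in (.05,.06,.07,.08,.09): print(zz,proj(np.array([.495,.0463+.03,zz]),K,T))
z=d["range_z"]
for r in range(226,246):
    u=383;q=z[r,u];p=(T@[(u-K[0,2])/K[0,0]*q,(r-K[1,2])/K[1,1]*q,q,1])[:3];print(r,p.round(3))
E
```

```text
0.05 [380.46057866 257.3770437 ]
0.06 [380.7637129  253.71251474]
0.07 [381.07076562 250.00061608]
0.08 [381.38181329 246.24042326]
0.09 [381.69693438 242.43098759]
226 [0.497 0.096 0.149]
227 [0.497 0.098 0.148]
228 [0.497 0.099 0.147]
229 [0.497 0.101 0.147]
230 [0.497 0.101 0.144]
231 [0.497 0.102 0.143]
232 [0.497 0.102 0.14 ]
233 [0.495 0.084 0.121]
234 [0.495 0.088 0.123]
235 [0.495 0.086 0.118]
236 [0.495 0.086 0.115]
237 [0.495 0.087 0.114]
238 [0.494 0.085 0.11 ]
239 [0.494 0.086 0.108]
240 [0.494 0.088 0.108]
241 [0.494 0.083 0.1  ]
242 [0.493 0.079 0.094]
243 [ 0.482 -0.018 -0.002]
244 [ 0.482 -0.013  0.   ]
245 [ 0.482 -0.014 -0.004]
```

Emit:
{"op": "play_rows", "data": {
  "series": [0.4,0.1,-0.1,1.0,0,0.4,0,0,1,0.0,0.4,0,0,0,0,0.4,0,0,0,0]
}}

```text
clock: 4.42
eef_pos: [0.4937, 0.0451, 0.0297]
ee_rot: [0.032, 0.999, 0.002, 0.011]
contact_force: [-0.5, 0.1, -0.5]
opening: 0.602
```

```bash
sed -i 's/^POSE=.*/&\nZB=.037 # tips stand ZB above reported TCP/' h.py; python3 - <<'E'
from h import *
b=pan2w((-.045,-.029,.022),POSE);go(b-[0,0,.013+ZB],U)
E
```

```text
t=4.42 pos [0.4937 0.0451 0.0297] tilt 0.023 open 0.60 | shift cm [ 0.05 -0.03 -0.19] dist 0.2 turn 0.006 F [-0.5  0.1 -0.5]
```

Emit:
{"op": "play_rows", "data": {
  "series": [0.6,0,0,0,0,0.8,0,0,0,0.0,0.9,0,0,0,0,0.9,0,0,0,0],
  "grip_force": 40
}}

```text
clock: 4.75
eef_pos: [0.4933, 0.0447, 0.0294]
ee_rot: [0.033, 0.999, 0.002, 0.011]
contact_force: [-0.3, -0.5, -0.1]
opening: 0.27
```

```bash
python3 - <<'E'
from h import *
b=pan2w((-.045,-.029,.022),POSE);go(b-[0,0,.013+ZB],U)
shot("side","s7",(340,170,420,250),8)
pv=pan2w((.044,-.029,.022),POSE);e=st()["eef_pos"]
c,s=np.cos(POSE[2]),np.sin(POSE[2])
prev=np.array([-np.cos(A),-np.sin(A)])
print("total moves from start, tool-x(-x) cm, tool-z cm:")
for th in np.arange(0,2.85,.25):
    a=np.pi+A-th;d=.089*(np.array([np.cos(a),np.sin(a)])-[-np.cos(A),-np.sin(A)])
    print(round(th,2),np.round([-d[0]*100,-d[1]*100],2))
E
```

```text
t=4.75 pos [0.4933 0.0447 0.0294] tilt 0.022 open 0.27 | shift cm [ 0.02  0.01 -0.22] dist 0.2 turn 0.005 F [-0.3 -0.5 -0.1]
total moves from start, tool-x(-x) cm, tool-z cm:
0.0 [ 0. -0.]
0.25 [ 0.86 -2.05]
0.5 [ 1.19 -4.24]
0.75 [ 0.97 -6.45]
1.0 [ 0.2  -8.53]
1.25 [ -1.05 -10.36]
1.5 [ -2.72 -11.82]
1.75 [ -4.7  -12.83]
2.0 [ -6.87 -13.31]
2.25 [ -9.09 -13.24]
2.5 [-11.22 -12.63]
2.75 [-13.13 -11.5 ]
```

View pics/s7.png

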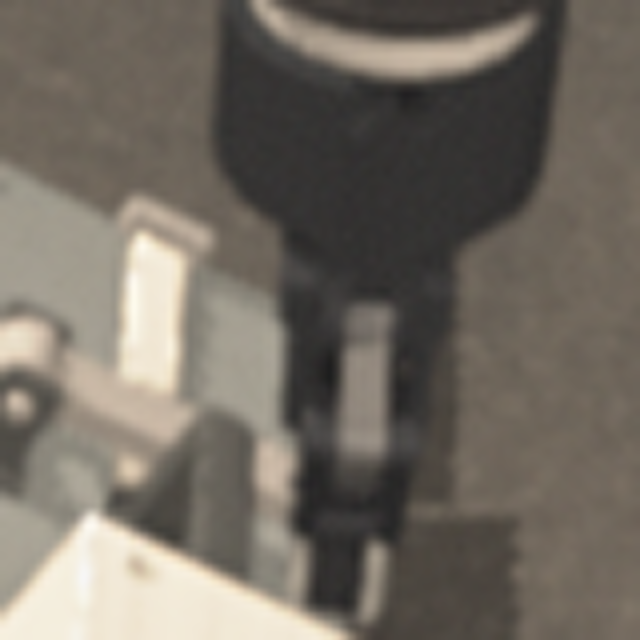

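Emit:
{"op": "play_rows", "data": {
  "series": [0.9,0.45,0,-1.0,0,0.9,0.4,0,-1.05,0.0,0.9,0.2,0,-1.1,0,0.9,0.1,0,-1.1,0,0.9,0,0,0,0]
}}

```text
clock: 5.22
eef_pos: [0.4825, 0.0456, 0.0769]
ee_rot: [0.033, 0.999, 0.002, 0.014]
contact_force: [1.0, -0.8, -3.9]
opening: 0.269
```

```bash
cat >> h.py <<'E'
S0=np.array([.4933,.0447,.0294])
def lev():
    o=st();d=o["eef_pos"]-S0;x=d[0]*np.cos(POSE[2])+d[1]*np.sin(POSE[2]);z=d[2]
    X=x-.089*np.cos(A);Z=z-.089*np.sin(A)
    th=(np.pi+A-np.arctan2(Z,X))%(2*np.pi)
    print("lever th %.3f r %.4f"%(th,np.hypot(X,Z)),"open %.2f"%o["opening"],"F",np.round(o["contact_force"],1))
    R=Rot.from_quat(o["ee_rot"]).as_matrix()
    for t in (th+.25,th+.5,th-.25,th-.5,2.72,0):
        a=np.pi+A-t;T=.089*np.array([np.cos(a),np.sin(a)]);T2=T-[X,Z]
        w=np.array([T2[0]*np.cos(POSE[2]),T2[0]*np.sin(POSE[2]),T2[1]])
        print("  to %.2f"%t,np.round(R.T@w*100,2))
E
python3 - <<'E'
from h import *
lev();go((.5,0,.1),U)
E
```

```text
lever th 0.558 r 0.0879 open 0.27 F [ 1.  -0.8 -3.9]
  to 0.81 [-0.3   0.01 -2.19]
  to 1.06 [-1.24  0.02 -4.2 ]
  to 0.31 [-0.03 -0.01  2.21]
  to 0.06 [-0.72 -0.03  4.32]
  to 2.72 [-14.18  -0.03  -6.53]
  to 0.00 [-0.95 -0.03  4.78]
t=5.22 pos [0.4825 0.0456 0.0769] tilt 0.028 open 0.27 | shift cm [-2.1  -4.42 -2.28] dist 5.4 turn 0.005 F [ 1.  -0.8 -3.9]
```

Emit:
{"op": "play_rows", "data": {
  "series": [0.9,-0.1,0,-1.1,0,0.9,-0.25,0,-1.1,0.0,0.9,-0.4,0,-1.0,0,0.9,-0.6,0,-1.0,0,0.9,-0.7,0,-0.9,0]
}}

```text
clock: 5.63
eef_pos: [0.5014, 0.0441, 0.1319]
ee_rot: [0.032, 0.999, 0.003, 0.016]
contact_force: [5.9, 1.6, -10.2]
opening: 0.269
```

```bash
python3 - <<'E'
from h import *
lev();go((.5,0,.1),U)
E
```

```text
lever th 1.222 r 0.0901 open 0.27 F [  5.9   1.6 -10.2]
  to 1.47 [-1.76  0.   -1.38]
  to 1.72 [-3.74 -0.   -2.38]
  to 0.97 [ 1.18 -0.01  1.9 ]
  to 0.72 [ 1.96 -0.02  3.98]
  to 2.72 [-12.15  -0.06  -1.03]
  to 0.00 [ 1.14 -0.07 10.21]
t=5.63 pos [0.5014 0.0441 0.1319] tilt 0.033 open 0.27 | shift cm [-0.05 -4.43  3.16] dist 5.4 turn 0.006 F [  5.9   1.6 -10.2]
```

Emit:
{"op": "play_rows", "data": {
  "series": [0.9,-0.8,0,-0.6,0,0.9,-0.9,0,-0.6,0.0,0.9,-1.0,0,-0.5,0,0.9,-1.0,0,-0.4,0,0.9,-1.1,0,-0.2,0]
}}

```text
clock: 6.05
eef_pos: [0.5388, 0.0416, 0.1568]
ee_rot: [0.032, 0.999, 0.003, 0.005]
contact_force: [-9.6, -0.7, 14.3]
opening: 0.267
```

```bash
python3 - <<'E'
from h import *
lev();go((.5,0,.1),U)
E
```

```text
lever th 1.732 r 0.0887 open 0.27 F [-9.6 -0.7 14.3]
  to 1.98 [-2.15 -0.01 -0.53]
  to 2.23 [-4.37 -0.03 -0.49]
  to 1.48 [1.98 0.01 0.99]
  to 1.23 [3.64 0.01 2.47]
  to 2.72 [-8.35 -0.07  1.15]
  to 0.00 [ 4.68 -0.06 12.7 ]
t=6.05 pos [0.5388 0.0416 0.1568] tilt 0.011 open 0.27 | shift cm [ 3.66 -4.43  5.62] dist 8.0 turn 0.007 F [-9.6 -0.7 14.3]
```

Emit:
{"op": "play_rows", "data": {
  "series": [0.9,-1.2,0,-0.2,0,0.9,-1.2,0,-0.2,0.0,0.9,-1.2,0,0,0,0.9,-1.2,0,0.1,0,0.9,-1.2,0,0.2,0]
}}

```text
clock: 6.47
eef_pos: [0.5948, 0.0375, 0.1596]
ee_rot: [0.031, 1.0, 0.004, -0.003]
contact_force: [-3.7, 0.7, -1.9]
opening: 0.269
```

```bash
python3 - <<'E'
from h import *
lev();go((.5,0,.1),U)
E
```

```text
lever th 2.375 r 0.0892 open 0.27 F [-3.7  0.7 -1.9]
  to 2.62 [-2.04 -0.02  0.88]
  to 2.87 [-3.81 -0.05  2.22]
  to 2.12 [ 2.2   0.02 -0.31]
  to 1.87 [ 4.41  0.04 -0.09]
  to 2.72 [-2.75 -0.03  1.33]
  to 0.00 [ 1.009e+01 -1.000e-02  1.308e+01]
t=6.47 pos [0.5948 0.0375 0.1596] tilt 0.010 open 0.27 | shift cm [ 9.19 -4.38  5.98] dist 11.8 turn 0.008 F [-3.7  0.7 -1.9]
```

Emit:
{"op": "play_rows", "data": {
  "series": [0.9,-1.1,0,0.3,0,0.9,-0.9,0,0.5,0.0,0.9,-0.7,0,0.5,0,0.9,0,0,0,0]
}}

```text
clock: 6.8
eef_pos: [0.626, 0.0354, 0.1462]
ee_rot: [0.031, 1.0, 0.004, -0.003]
contact_force: [-1.3, 1.1, 0.2]
opening: 0.262
```

```bash
python3 - <<'E'
from h import *
lev();go((.5,0,.1),U);shot("side","s8",(290,130,430,280),4)
E
```

```text
lever th 2.753 r 0.0914 open 0.26 F [-1.3  1.1  0.2]
  to 3.00 [-1.44 -0.03  1.75]
  to 3.25 [-2.58 -0.05  3.65]
  to 2.50 [ 2.06  0.02 -0.93]
  to 2.25 [ 4.2   0.05 -1.53]
  to 2.72 [0.38 0.   0.02]
  to 0.00 [13.23  0.03 11.76]
t=6.80 pos [0.626  0.0354 0.1462] tilt 0.009 open 0.26 | shift cm [12.33 -4.34  4.66] dist 13.9 turn 0.009 F [-1.3  1.1  0.2]
```

View pics/s8.png

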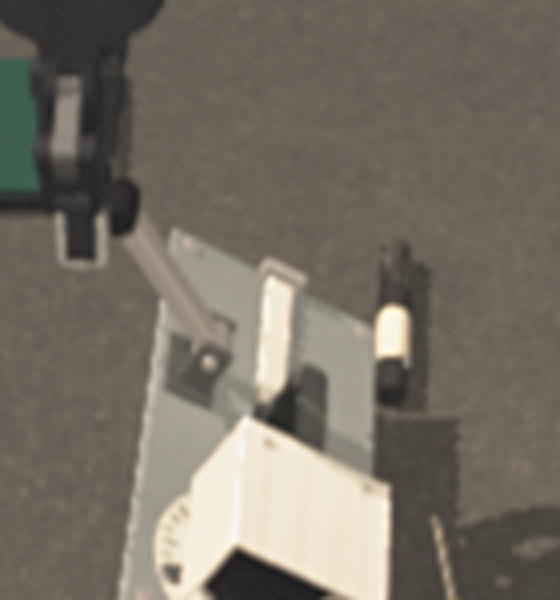

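```bash
python3 - <<'E'
from h import *
d=np.load("/tmp/s8.npz");K,T=d["K"],d["T"]
for th in (2.2,2.4,2.5,2.6,2.7,2.75):
    x=proj(pan2w((.044-.089*np.cos(th),-.017,.022+.089*np.sin(th)),POSE),K,T);print(th,(x-[290,130]+.5)*4)
E
```

```text
2.2 [189.58887839 206.42091637]
2.4 [150.55140655 211.00901274]
2.5 [131.99356228 215.61819782]
2.6 [114.35858269 221.68828983]
2.7 [ 97.83909509 229.13460226]
2.75 [ 90.0528813  233.34296065]
```

Emit:
{"op": "play_rows", "data": {
  "series": [0.5,0,0,0,0,0.5,0,0,0,0.0,0.5,1.3,0,-0.6,0,0.5,0,0,0,0]
}}

```text
clock: 7.18
eef_pos: [0.6124, 0.0359, 0.1524]
ee_rot: [0.031, 1.0, 0.004, -0.002]
contact_force: [-0.4, -0.4, -0.2]
opening: 0.502
```

```bash
python3 - <<'E'
from h import *
lev();go((.5,0,.1),U);shot("side","s9",(290,130,430,280),4)
b=pan2w((.044-.089*np.cos(2.53),-.029,.022+.089*np.sin(2.53)),POSE);print(b);go(b-[0,0,.013+ZB],U)
E
```

```text
lever th 2.589 r 0.0892 open 0.50 F [-0.4 -0.4 -0.2]
  to 2.84 [-1.8  -0.02  1.3 ]
  to 3.09 [-3.24 -0.05  2.99]
  to 2.34 [ 2.08  0.02 -0.77]
  to 2.09 [ 4.29  0.04 -1.03]
  to 2.72 [-0.98 -0.01  0.64]
  to 0.00 [1.189e+01 1.000e-02 1.236e+01]
t=7.18 pos [0.6124 0.0359 0.1524] tilt 0.008 open 0.50 | shift cm [10.97 -4.32  5.26] dist 12.9 turn 0.008 F [-0.4 -0.4 -0.2]
[0.60745603 0.03671732 0.20674129]
t=7.23 pos [0.6133 0.036  0.1521] tilt 0.008 open 0.50 | shift cm [ 0.59  0.04 -0.46] dist 0.7 turn 0.009 F [ 0.2 -0.1  0.1]
```

View pics/s9.png

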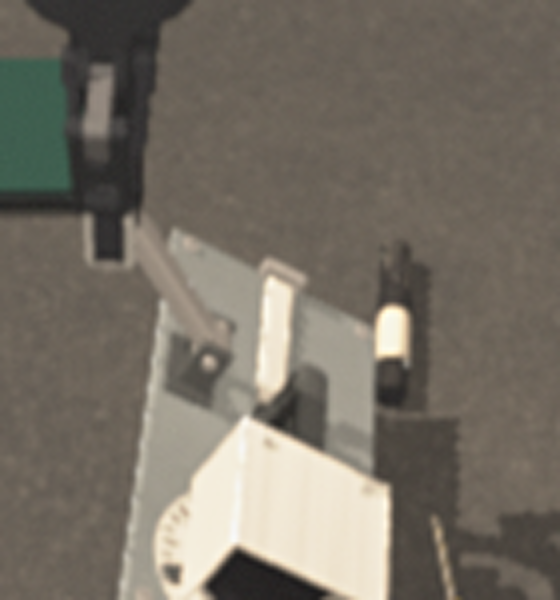

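Emit:
{"op": "play_rows", "data": {
  "series": [0.5,0.5,0,-0.4,0,0.7,0,0,0,0.0,0.9,0,0,0,0,0.9,0,0,0,0,0.9,0,0,0,0]
}}

```text
clock: 7.65
eef_pos: [0.6085, 0.0364, 0.1568]
ee_rot: [0.031, 1.0, 0.004, -0.001]
contact_force: [0.2, 0.2, 0.5]
opening: 0.265
```

```bash
python3 - <<'E'
from h import *
lev()
E
```

```text
lever th 2.529 r 0.0913 open 0.27 F [0.2 0.2 0.5]
  to 2.78 [-1.79 -0.03  1.39]
  to 3.03 [-3.32 -0.05  2.99]
  to 2.28 [ 2.21  0.02 -0.46]
  to 2.03 [ 4.43  0.04 -0.59]
  to 2.72 [-1.37 -0.02  1.07]
  to 0.00 [1.152e+01 1.000e-02 1.276e+01]
```

Emit:
{"op": "play_rows", "data": {
  "series": [0.9,-0.6,0,0.35,0,0.9,-0.5,0,0.45,0.0,0.9,0,0,0,0,0.9,0,0,0,0]
}}

```text
clock: 7.98
eef_pos: [0.6211, 0.0355, 0.1492]
ee_rot: [0.031, 1.0, 0.004, -0.001]
contact_force: [-2.1, 1.1, 3.6]
opening: 0.267
```

```bash
python3 - <<'E'
from h import *
lev();shot("side","s10",(290,130,430,280),4)
E
```

```text
lever th 2.690 r 0.0910 open 0.27 F [-2.1  1.1  3.6]
  to 2.94 [-1.56 -0.03  1.63]
  to 3.19 [-2.81 -0.05  3.46]
  to 2.44 [ 2.09  0.02 -0.84]
  to 2.19 [ 4.26  0.04 -1.32]
  to 2.72 [-0.1  -0.    0.32]
  to 0.00 [1.279e+01 1.000e-02 1.201e+01]
```

View pics/s10.png

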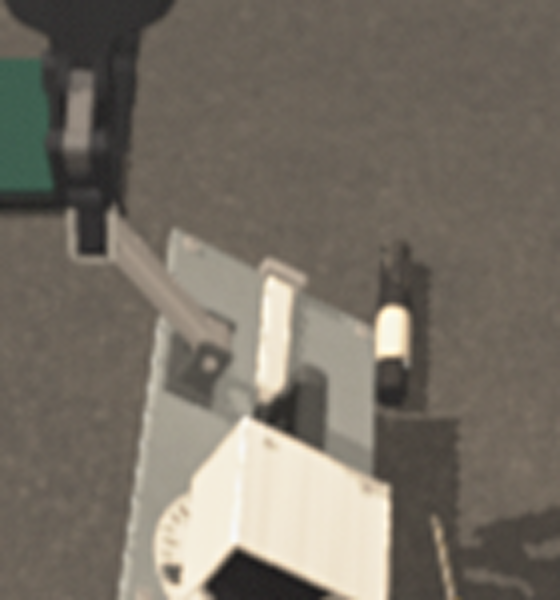

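Emit:
{"op": "play_rows", "data": {
  "series": [0.6,0,0,0,0,0.5,0,0,0,0.0,0.5,0,0,-3,0,0.5,0,0,-3,0,0.3,2,0,0,0.12],
  "grip_force": 25
}}

```text
clock: 8.45
eef_pos: [0.6029, 0.036, 0.2082]
ee_rot: [0.09, 0.996, 0.003, -0.002]
contact_force: [0.9, 0.1, 1.2]
opening: 0.628
```

```bash
cat >> h.py <<'E'
def pxz(x,u,z):  # console-frame x,z relative panel centre (m), u
    c,s=np.cos(POSE[2]),np.sin(POSE[2]); return np.array([POSE[0]+x*c-u*s,POSE[1]+x*s+u*c,.085+z])
E
python3 - <<'E'
from h import *
o=st();print(o["q"].round(2))
go(pxz(-.0167,.003,.12-ZB),POSE[2])
shot("side","s11",(290,130,430,280),4);shot("top","t11",(220,240,400,380))
E
```

```text
[-0.47  0.36  0.41  1.74 -0.17  1.08  1.38]
t=8.45 pos [0.6029 0.036  0.2082] tilt 0.006 open 0.63 | shift cm [7.99 2.41 4.06] dist 9.3 turn 1.460 F [0.9 0.1 1.2]
```

View pics/s11.png

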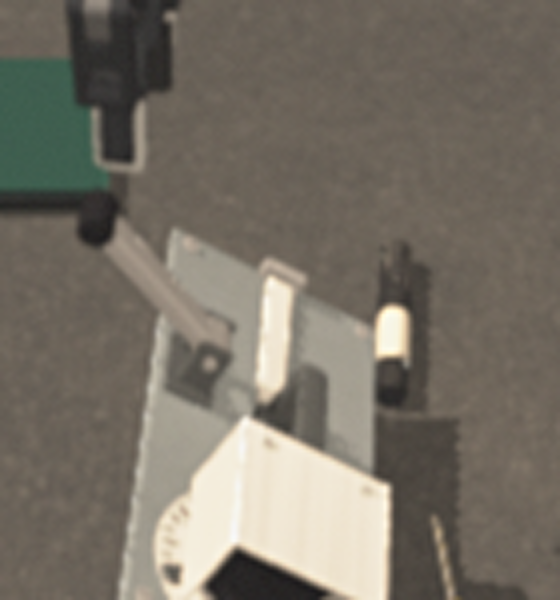

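Emit:
{"op": "play_rows", "data": {
  "series": [0.3,0.6,0,0,0.125,0.3,0.5,0,0,0.125,0.3,0.5,0,0,0.125,0.3,0.5,0.5,0,0.125,0.3,0,0.5,0,0.125]
}}

```text
clock: 8.97
eef_pos: [0.582, 0.0511, 0.2018]
ee_rot: [0.392, 0.92, -0.0, -0.007]
contact_force: [-0.9, 0.1, -0.5]
opening: 0.7
```

Emit:
{"op": "play_rows", "data": {
  "series": [0.3,0,0.5,0,0.125,0.3,0,0.5,0,0.125,0.3,0,0.5,0,0.125,0.3,0,0.5,0,0.125,0.3,0,0.5,0,0.125]
}}

```text
clock: 9.38
eef_pos: [0.6041, 0.0652, 0.1974]
ee_rot: [0.656, 0.755, -0.004, -0.007]
contact_force: [-0.3, 0.3, 0.2]
opening: 0.699
```

```bash
python3 - <<'E'
from h import *
o=st();print(o["q"].round(2))
go(pxz(-.0167,.003,.12-ZB),POSE[2])
E
```

```text
[-0.69  0.43  0.66  1.74 -0.3   1.09  0.2 ]
t=9.38 pos [0.6041 0.0652 0.1974] tilt 0.016 open 0.70 | shift cm [ 1.95 -7.31  3.06] dist 8.2 turn 0.211 F [-0.3  0.3  0.2]
```

Emit:
{"op": "play_rows", "data": {
  "series": [0.3,0.8,-2,0,0.1,0.3,0.3,-2.0,0,0.1,0.3,0,-1,0,0,0.3,0,0,0,0]
}}

```text
clock: 9.72
eef_pos: [0.5534, 0.0739, 0.1943]
ee_rot: [0.728, 0.686, -0.007, -0.005]
contact_force: [0.2, -0.4, 0.1]
opening: 0.698
```

```bash
python3 - <<'E'
from h import *
go(pxz(-.0167,.003,.08-ZB),POSE[2])
E
```

```text
t=9.72 pos [0.5534 0.0739 0.1943] tilt 0.017 open 0.70 | shift cm [-0.07 -2.37  6.67] dist 7.1 turn 0.010 F [ 0.2 -0.4  0.1]
```

Emit:
{"op": "play_rows", "data": {
  "series": [0.3,0,-2.2,0,0.01,0.3,0,0,2,0,0.3,0,0,3,0,0.3,0,0,1,0,0.3,0,0,0,0]
}}

```text
clock: 10.13
eef_pos: [0.5345, 0.0761, 0.1342]
ee_rot: [0.723, 0.69, -0.004, -0.003]
contact_force: [0.2, 0.1, 0.4]
opening: 0.698
```

```bash
python3 - <<'E'
from h import *
go(pxz(-.0167,.003,.020-ZB),POSE[2])
shot("side","s12",(290,130,430,280),4);shot("top","t12",(220,240,400,380))
E
```

```text
t=10.13 pos [0.5345 0.0761 0.1342] tilt 0.010 open 0.70 | shift cm [-0.19 -0.52  6.63] dist 6.6 turn 0.024 F [0.2 0.1 0.4]
```

View pics/s12.png

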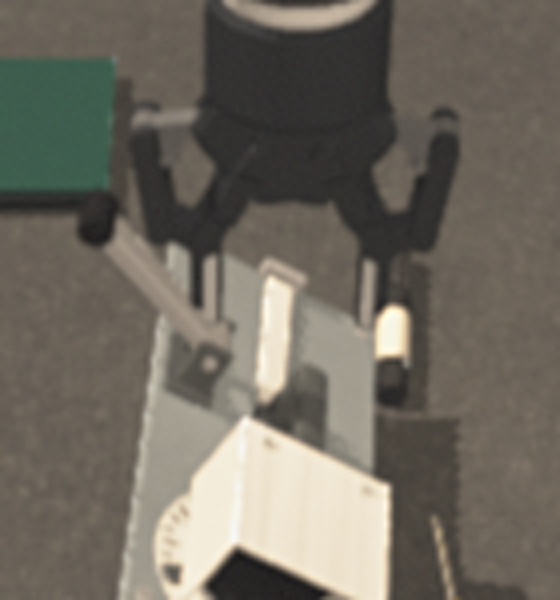

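View pics/t12.png

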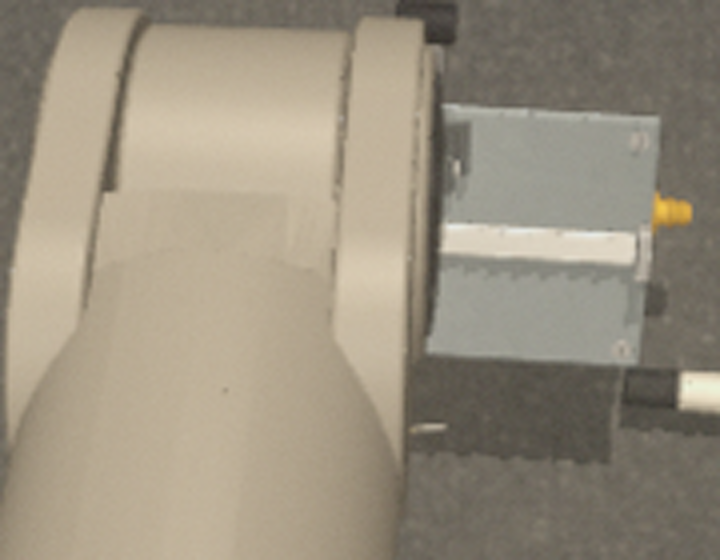

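Emit:
{"op": "play_rows", "data": {
  "series": [0.9,-0.5,-1,0,-0.12,1,-1,-1,0,-0.125,1,-1,-1,0,-0.125,1,-1.5,-1,0,-0.125,1,-1.5,-0.5,0,-0.125]
}}

```text
clock: 10.65
eef_pos: [0.5112, 0.0175, 0.142]
ee_rot: [0.476, 0.88, -0.0, 0.001]
contact_force: [-0.1, -0.5, 0.7]
opening: 0.006
```

Emit:
{"op": "play_rows", "data": {
  "series": [1,-1,0.5,0,-0.125,1,-1,0.5,0,-0.125,1,-0.5,1,0,-0.125,1,0,1,0,-0.125,1,0,1,0,-0.125]
}}

```text
clock: 11.07
eef_pos: [0.5593, 0.0189, 0.1511]
ee_rot: [0.184, 0.983, 0.0, 0.007]
contact_force: [-0.7, 0.0, 0.1]
opening: 0.0
```

```bash
python3 - <<'E'
from h import *
print(st()["q"].round(2))
go(pxz(-.062,.150,.086-ZB),U)
E
```

```text
[-0.49  0.34  0.43  1.91 -0.18  0.91  1.22]
t=11.07 pos [0.5593 0.0189 0.1511] tilt 0.014 open 0.00 | shift cm [13.56 16.77  1.59] dist 21.6 turn -0.299 F [-0.7  0.   0.1]
```

Emit:
{"op": "play_rows", "data": {
  "series": [1,2,2.2,-0.8,-0.1,1,3,3,0,-0.1,1,3,3.5,0,-0.1,1,2,3,0,0,1,1,2,0,0]
}}

```text
clock: 11.48
eef_pos: [0.4865, 0.1726, 0.1663]
ee_rot: [0.029, 0.999, -0.001, 0.016]
contact_force: [-0.6, 0.8, -0.1]
opening: -0.002
```

```bash
python3 - <<'E'
from h import *
go(pxz(-.062,.150,.086-ZB),U)
E
```

```text
t=11.48 pos [0.4865 0.1726 0.1663] tilt 0.033 open -0.00 | shift cm [-0.32  5.19  3.24] dist 6.1 turn 0.012 F [-0.6  0.8 -0.1]
```

Emit:
{"op": "play_rows", "data": {
  "series": [1,0,2.4,0,0.01,1,0,2.4,0,0,1,0,0,3,0,1,0,0,2,0,1,0,0,0,0]
}}

```text
clock: 11.9
eef_pos: [0.496, 0.2343, 0.1253]
ee_rot: [0.027, 0.999, 0.006, 0.024]
contact_force: [-0.6, 0.5, 0.3]
opening: 0.001
```

```bash
python3 - <<'E'
from h import *
go(pxz(-.062,.150,.008-ZB),U)
shot("side","s13",(300,150,440,300),4);shot("top","t13",(200,220,400,370))
E
```

```text
t=11.90 pos [0.496  0.2343 0.1253] tilt 0.050 open 0.00 | shift cm [ 0.51 -1.11  6.9 ] dist 7.0 turn 0.017 F [-0.6  0.5  0.3]
```

View pics/s13.png

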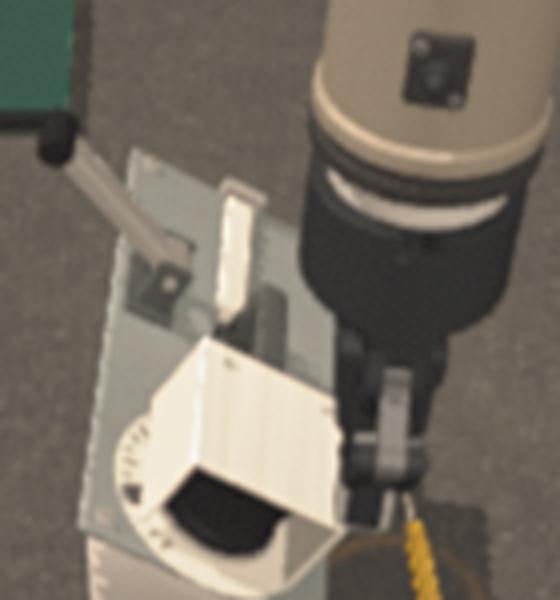

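View pics/t13.png

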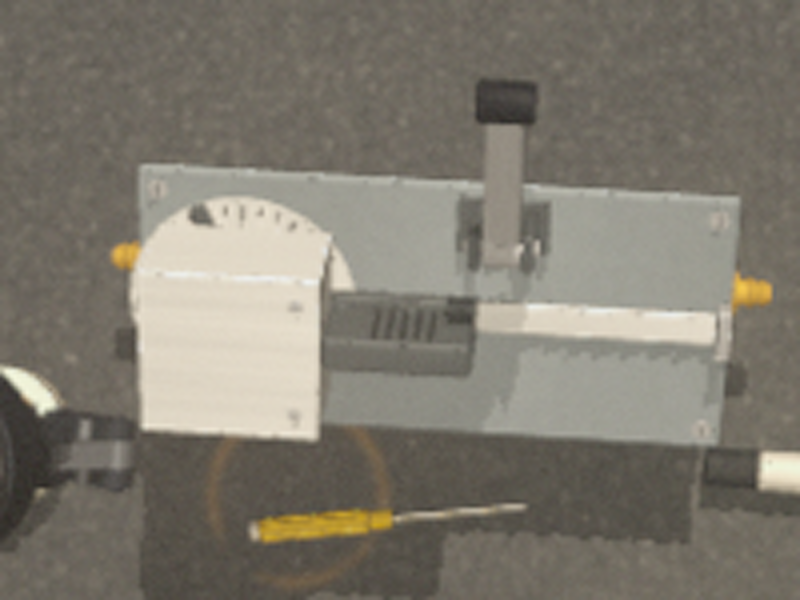

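Emit:
{"op": "play_rows", "data": {
  "series": [1,0.5,0,1.5,0.017,1,0.2,0,2,0,1,0.2,0,2,0,1,0,0,1,0,1,0,0,0,0]
}}

```text
clock: 12.42
eef_pos: [0.5004, 0.2352, 0.0707]
ee_rot: [0.039, 0.999, 0.011, 0.032]
contact_force: [0.3, 1.1, -0.5]
opening: 0.002
```

```bash
python3 - <<'E'
from h import *
go(pxz(-.062,.150,.006-ZB),U)
shot("side","s14",(300,150,440,300),4);shot("top","t14",(200,220,400,370))
E
```

```text
t=12.42 pos [0.5004 0.2352 0.0707] tilt 0.067 open 0.00 | shift cm [ 0.68 -1.18  1.6 ] dist 2.1 turn -0.007 F [ 0.3  1.1 -0.5]
```

View pics/s14.png

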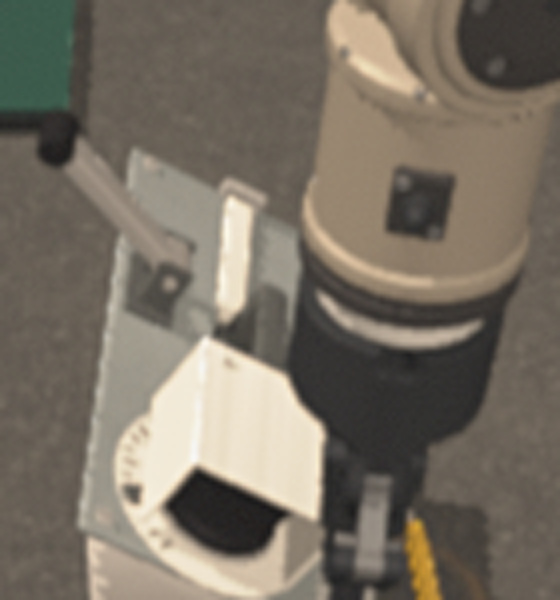

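View pics/t14.png

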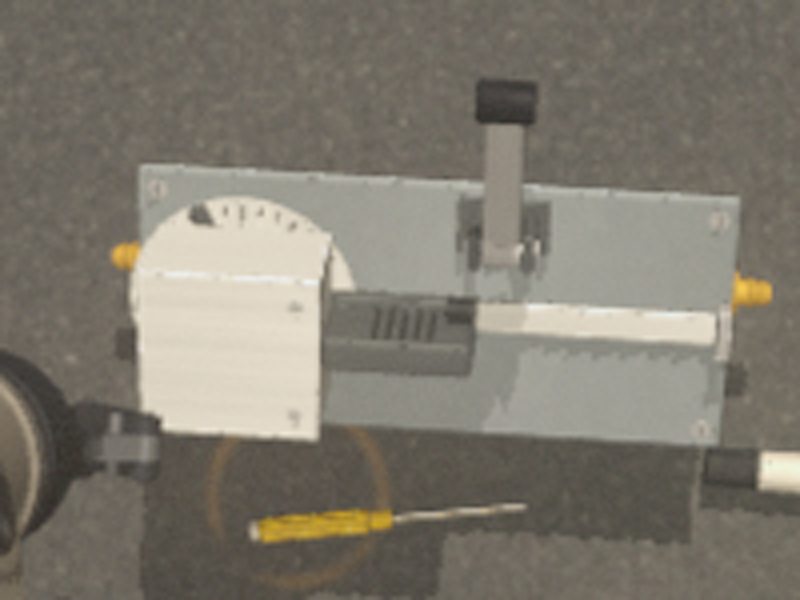

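Emit:
{"op": "play_rows", "data": {
  "series": [1,0.6,0,0.6,0,1,0.2,0,0.8,0,1,0,0,0,0,1,0,0,0,0]
}}

```text
clock: 12.85
eef_pos: [0.4961, 0.2376, 0.0603]
ee_rot: [0.04, 0.999, 0.013, 0.035]
contact_force: [0.3, -0.8, 0.3]
opening: 0.003
```

```bash
python3 - <<'E'
from h import *
go(pxz(-.062,.150,.006-ZB),U)
R=Rot.from_quat(st()["ee_rot"]).as_matrix();print(R[:,2].round(3)); 
tip=st()["eef_pos"]-R[:,2]*ZB;q=tip-[POSE[0],POSE[1],.085];c,s=np.cos(POSE[2]),np.sin(POSE[2]);print("tip console x,u,z",np.round([q[0]*c+q[1]*s,-q[0]*s+q[1]*c,q[2]],4))
E
```

```text
t=12.85 pos [0.4961 0.2376 0.0603] tilt 0.075 open 0.00 | shift cm [ 0.17 -1.38  0.58] dist 1.5 turn -0.008 F [ 0.3 -0.8  0.3]
[ 0.071  0.023 -0.997]
tip console x,u,z [-0.0632  0.1625  0.0122]
```

Emit:
{"op": "play_rows", "data": {
  "series": [1,0,-1,0.2,0,1,0,-1,0,0,1,0,-0.8,0,0,1,0,-0.8,0,0],
  "grip_force": 60
}}

```text
clock: 13.18
eef_pos: [0.4936, 0.2011, 0.0576]
ee_rot: [0.038, 0.999, 0.014, 0.036]
contact_force: [-0.8, 3.1, 0.2]
opening: 0.001
```

```bash
cat >> h.py <<'E'
def tip():
    o=st();R=Rot.from_quat(o["ee_rot"]).as_matrix();t=o["eef_pos"]-R[:,2]*ZB;q=t-[POSE[0],POSE[1],.085];c,s=np.cos(POSE[2]),np.sin(POSE[2])
    r=np.array([q[0]*c+q[1]*s,-q[0]*s+q[1]*c,q[2]]);print("tip x,u,z",r.round(4),"t %.2f"%o["clock"],"F",np.round(o["contact_force"],1),"zax",R[:,2].round(3),"open %.2f"%o["opening"]);return r
E
python3 - <<'E'
from h import *
tip()
shot("top","t15",(200,220,400,370))
E
```

```text
tip x,u,z [-0.0632  0.1258  0.0095] t 13.18 F [-0.8  3.1  0.2] zax [ 0.073  0.025 -0.997] open 0.00
```

View pics/t15.png

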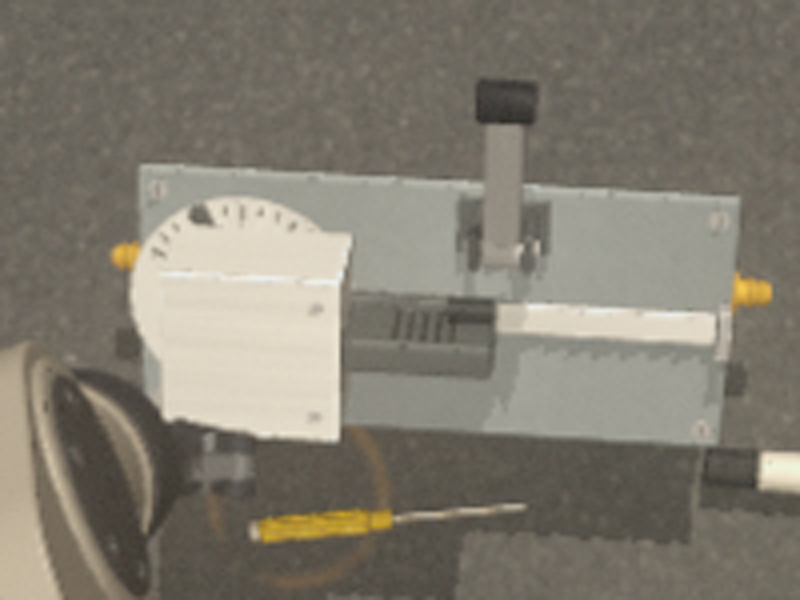

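Emit:
{"op": "play_rows", "data": {
  "series": [1,0,-1.5,0,0,1,0,-1.5,0,0,1,0,-1.5,0,0,1,0,-1,0,0]
}}

```text
clock: 13.57
eef_pos: [0.4898, 0.1444, 0.057]
ee_rot: [0.038, 0.998, 0.015, 0.037]
contact_force: [-0.6, 1.9, 1.5]
opening: 0.001
```

```bash
python3 - <<'E'
from h import *
tip()
E
```

```text
tip x,u,z [-0.063   0.0689  0.0089] t 13.57 F [-0.6  1.9  1.5] zax [ 0.075  0.028 -0.997] open 0.00
```

Emit:
{"op": "play_rows", "data": {
  "series": [1,0,-1,0,0,1,0,-1,0,0,1,0,-0.7,0,0,1,0,-0.4,0,0,1,0,0,0,0]
}}

```text
clock: 13.98
eef_pos: [0.4875, 0.1089, 0.0565]
ee_rot: [0.04, 0.998, 0.016, 0.037]
contact_force: [0.0, 0.9, -0.1]
opening: -0.002
```

```bash
python3 - <<'E'
from h import *
tip()
shot("top","t16",(200,220,400,370))
E
```

```text
tip x,u,z [-0.0628  0.0333  0.0083] t 13.98 F [ 0.   0.9 -0.1] zax [ 0.076  0.028 -0.997] open -0.00
```

View pics/t16.png

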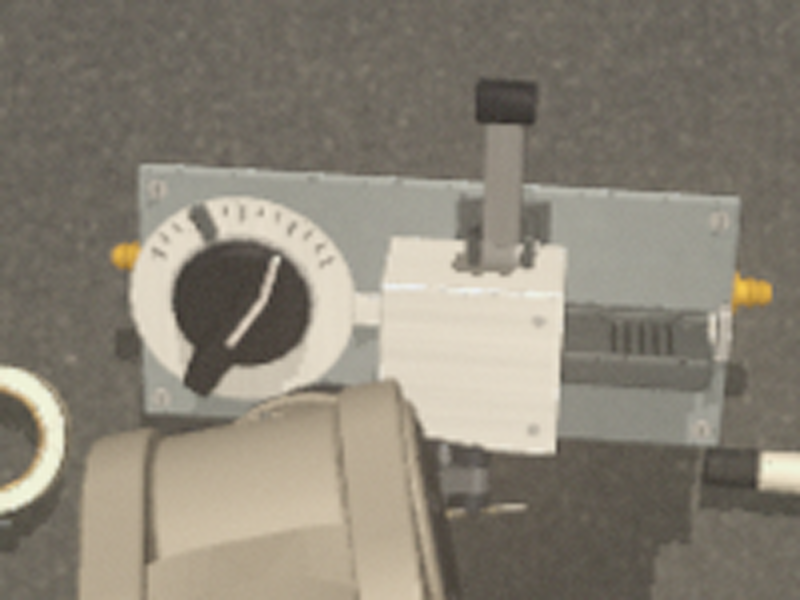

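Emit:
{"op": "play_rows", "data": {
  "series": [1,0,-0.5,0,0,1,0,-0.4,0,0,1,0,0,0,0]
}}

```text
clock: 14.28
eef_pos: [0.4875, 0.1099, 0.0566]
ee_rot: [0.035, 0.998, 0.02, 0.038]
contact_force: [0.6, -0.6, 0.2]
opening: -0.003
```

```bash
python3 - <<'E'
from h import *
tip()
d=np.load("/tmp/t16.npz");K,T=d["K"],d["T"]
# refine pose with panel corners in t16 (crop4 origin 200,220)
ct=lambda x,y:np.array([x/4+200-.4,y/4+220-.4])
obs=[(ct(139,165),(.062,.131,0)),(ct(740,197),(.062,-.131,0)),(ct(718,443),(-.062,-.131,0)),(ct(146,415),(-.062,.131,0))]
f=least_squares(lambda q:np.concatenate([proj(pan2w(p,q),K,T)-x for x,p in obs]),POSE);print(f.x,f.fun.round(1))
q=f.x
def ang(px,w):
    r=least_squares(lambda a:proj(pan2w((a[0],.085+a[1],w),q),K,T)-px,[0,0],x_scale=.01).x;return r*1000,np.arctan2(r[1],r[0])
for n,x,w in (("tabc",ct(205,222),.004),("tab in",ct(210,236),.004),("tab out",ct(199,207),.004),("line0",ct(230,345),.044),("line1",ct(265,297),.044),("line2",ct(275,258),.030),("tail",ct(200,383),.044)): print(n,ang(x,w))
shot("top","t17",(230,260,300,330),9)
E
```

```text
tip x,u,z [-0.063   0.0339  0.0085] t 14.28 F [ 0.6 -0.6  0.2] zax [ 0.077  0.038 -0.996] open -0.00
[ 0.54425116  0.06906439 -0.06505223] [-0.6  0.1  0.5 -0.3  0.6  0.4 -0.5 -0.3]
tabc (array([38.45722188, 15.82143131]), np.float64(0.3902980655075061))
tab in (array([31.79778482, 13.73300947]), np.float64(0.40768843524390086))
tab out (array([45.53828699, 18.32770776]), np.float64(0.38263223554892717))
line0 (array([ 0.82213231, -1.05819064]), np.float64(-0.9102861699783137))
line1 (array([ 24.61577017, -16.0960339 ]), np.float64(-0.5791057789302096))
line2 (array([ 35.99308416, -18.39721889]), np.float64(-0.47251353730036144))
tail (array([-18.42509606,  12.05516039]), np.float64(2.5622149628595325))
```

View pics/t17.png

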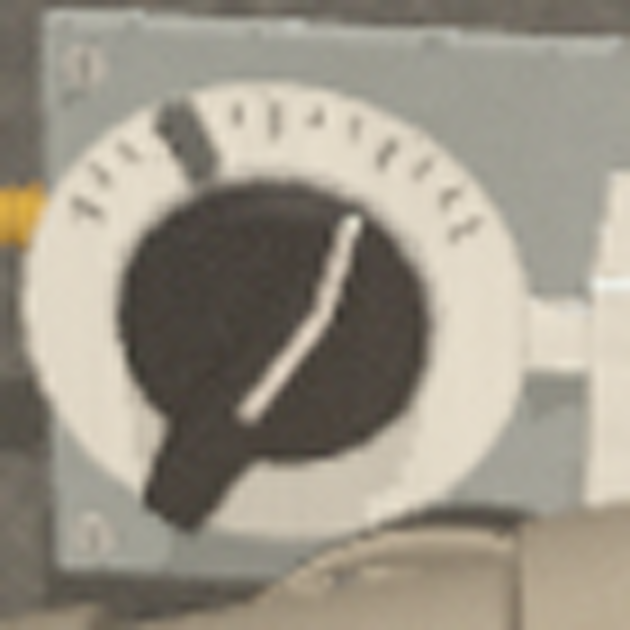

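Emit:
{"op": "play_rows", "data": {
  "series": [1,0.3,0.7,-1,0,1,0,0.7,-3,0,1,0,1,-3,0.1,0.6,-1,1,-2,0.12,0.58,-1,1,-1,0.12],
  "grip_force": 30
}}

```text
clock: 14.75
eef_pos: [0.4969, 0.1409, 0.158]
ee_rot: [0.209, 0.977, 0.021, 0.029]
contact_force: [1.0, 1.2, 0.3]
opening: 0.271
```

```bash
python3 - <<'E'
from h import *
tip();go(pxz(-.016,.085,.090-ZB),U-.64)
E
```

```text
tip x,u,z [-0.0552  0.0659  0.1099] t 14.75 F [1.  1.2 0.3] zax [ 0.065  0.028 -0.998] open 0.27
t=14.75 pos [0.4969 0.1409 0.158 ] tilt 0.071 open 0.27 | shift cm [-2.75  2.84  2.28] dist 4.6 turn 0.290 F [1.  1.2 0.3]
```

Emit:
{"op": "play_rows", "data": {
  "series": [0.58,-1.4,1,0,0.12,0.58,-1,1,0,0.12,0.58,0,0.5,0,0.05,0.58,0,0,0,0]
}}

```text
clock: 15.08
eef_pos: [0.5358, 0.1528, 0.1647]
ee_rot: [0.357, 0.933, 0.026, 0.028]
contact_force: [0.1, -0.3, 0.5]
opening: 0.423
```

```bash
cat >> h.py <<'E'
def gotip(x,u,z,ydir):
    R=Rot.from_quat(st()["ee_rot"]).as_matrix(); tip(); go(pxz(x,u,z)+R[:,2]*ZB,ydir)
E
python3 - <<'E'
from h import *
gotip(-.016,.085,.060,U-.64)
shot("side","s18",(300,150,440,300),4)
E
```

```text
tip x,u,z [-0.0176  0.0805  0.1166] t 15.08 F [ 0.1 -0.3  0.5] zax [ 0.072  0.029 -0.997] open 0.42
t=15.08 pos [0.5358 0.1528 0.1647] tilt 0.078 open 0.42 | shift cm [0.35 0.06 5.67] dist 5.7 turn -0.019 F [ 0.1 -0.3  0.5]
```

View pics/s18.png

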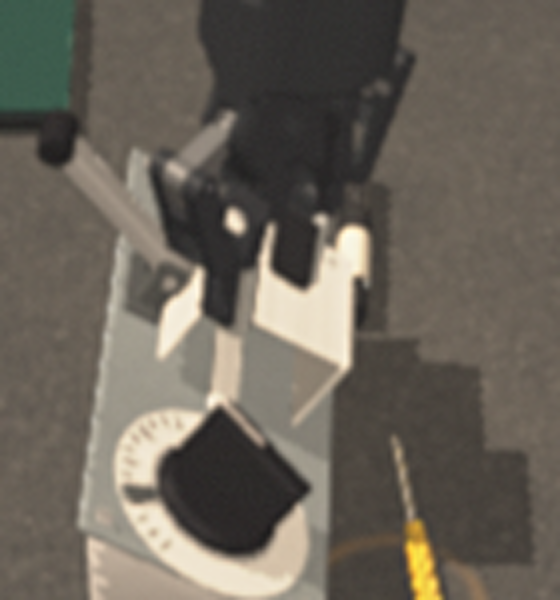

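Emit:
{"op": "play_rows", "data": {
  "series": [0.58,0.3,0.1,1.5,-0.019,0.58,0,0,2,0,0.58,0,0,2,0,0.58,0,0,1,0,0.58,0,0,0,0]
}}

```text
clock: 15.55
eef_pos: [0.5368, 0.1541, 0.0971]
ee_rot: [0.342, 0.939, 0.025, 0.028]
contact_force: [-0.1, 0.4, 1.6]
opening: 0.416
```

```bash
python3 - <<'E'
from h import *
gotip(-.016,.085,.017,U-.64)
shot("side","s19",(300,150,440,300),4)
E
```

```text
tip x,u,z [-0.0166  0.0819  0.049 ] t 15.55 F [-0.1  0.4  1.6] zax [ 0.07   0.027 -0.997] open 0.42
t=15.55 pos [0.5368 0.1541 0.0971] tilt 0.075 open 0.42 | shift cm [0.25 0.08 3.21] dist 3.2 turn 0.013 F [-0.1  0.4  1.6]
```

View pics/s19.png

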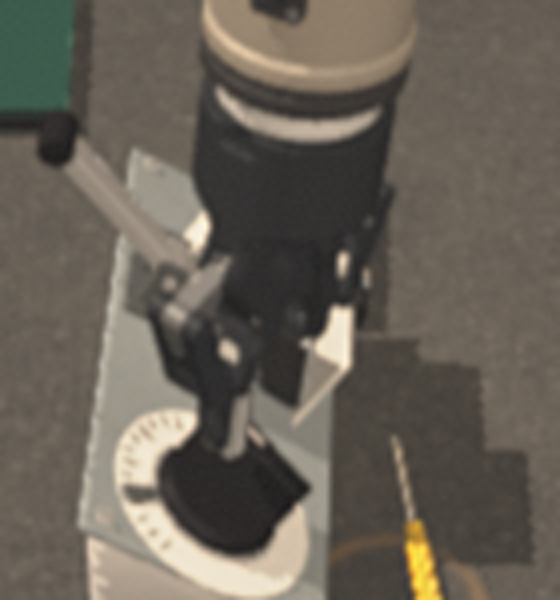

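Emit:
{"op": "play_rows", "data": {
  "series": [0.58,0.3,0.1,1,0.013,0.58,0,0,1,0,0.58,0,0,0.8,0,0.58,0,0,0,0]
}}

```text
clock: 15.93
eef_pos: [0.5386, 0.1579, 0.0699]
ee_rot: [0.349, 0.936, 0.026, 0.03]
contact_force: [-0.1, -0.1, -0.2]
opening: 0.422
```

```bash
python3 - <<'E'
from h import *
gotip(-.016,.085,.017,U-.64)
E
```

```text
tip x,u,z [-0.0153  0.0858  0.0218] t 15.93 F [-0.1 -0.1 -0.2] zax [ 0.074  0.029 -0.997] open 0.42
t=15.93 pos [0.5386 0.1579 0.0699] tilt 0.080 open 0.42 | shift cm [ 0.03 -0.14  0.47] dist 0.5 turn -0.001 F [-0.1 -0.1 -0.2]
```

Close gently on the bar.

Emit:
{"op": "play_rows", "data": {
  "series": [0.7,0,-0.1,0.3,0,0.9,0,0,0,0,1,0,0,0,0,1,0,0,0,0],
  "grip_force": 25
}}

```text
clock: 16.27
eef_pos: [0.5376, 0.1567, 0.0664]
ee_rot: [0.348, 0.937, 0.026, 0.029]
contact_force: [0.6, 0.1, -2.7]
opening: 0.205
```

```bash
python3 - <<'E'
from h import *
gotip(-.016,.085,.018,U-.64)
E
```

```text
tip x,u,z [-0.0161  0.0845  0.0183] t 16.27 F [ 0.6  0.1 -2.7] zax [ 0.073  0.028 -0.997] open 0.21
t=16.27 pos [0.5376 0.1567 0.0664] tilt 0.078 open 0.21 | shift cm [0.02 0.04 0.03] dist 0.1 turn -0.000 F [ 0.6  0.1 -2.7]
```

Emit:
{"op": "play_rows", "data": {
  "series": [1,0,0,0,-0.1,1,0,0,0,-0.1,1,0,0,0,-0.1,1,0,0,0,-0.1]
}}

```text
clock: 16.6
eef_pos: [0.5366, 0.1571, 0.0672]
ee_rot: [0.148, 0.988, 0.019, 0.033]
contact_force: [-1.1, 0.4, -1.2]
opening: 0.17
```

```bash
python3 - <<'E'
from h import *
gotip(-.016,.085,.018,U+.449)
shot("side","s20",(300,150,440,300),4)
E
```

```text
tip x,u,z [-0.0171  0.0848  0.0191] t 16.60 F [-1.1  0.4 -1.2] zax [ 0.072  0.028 -0.997] open 0.17
t=16.60 pos [0.5366 0.1571 0.0672] tilt 0.077 open 0.17 | shift cm [-0.1   0.03  0.12] dist 0.2 turn -0.675 F [-1.1  0.4 -1.2]
```

View pics/s20.png

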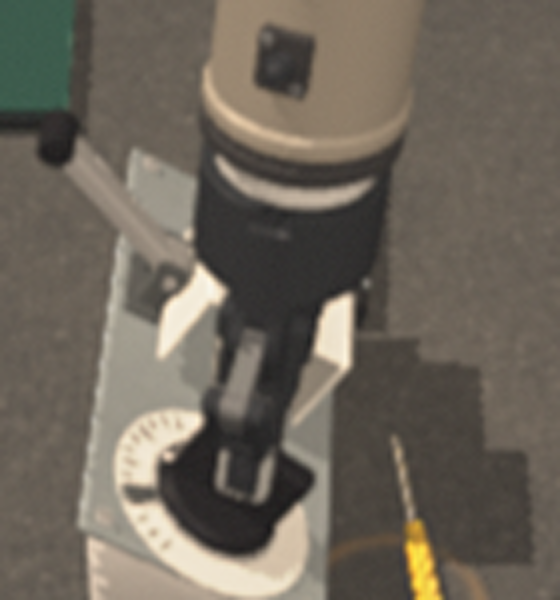

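Emit:
{"op": "play_rows", "data": {
  "series": [1,0,0,0,-0.1,1,0,0,0,-0.1,1,0,0,0,-0.1,1,0,0,0,-0.1,1,0,0,0,-0.1]
}}

```text
clock: 17.07
eef_pos: [0.536, 0.1566, 0.0679]
ee_rot: [-0.105, 0.994, 0.01, 0.037]
contact_force: [1.1, 1.3, -3.4]
opening: 0.158
```

```bash
python3 - <<'E'
from h import *
gotip(-.016,.085,.018,U+.449)
E
```

```text
tip x,u,z [-0.0176  0.0844  0.0198] t 17.07 F [ 1.1  1.3 -3.4] zax [ 0.071  0.028 -0.997] open 0.16
t=17.07 pos [0.536  0.1566 0.0679] tilt 0.076 open 0.16 | shift cm [-0.16  0.01  0.19] dist 0.2 turn -0.167 F [ 1.1  1.3 -3.4]
```

Emit:
{"op": "play_rows", "data": {
  "series": [1,0,0,0,-0.1,1,0,0,0,-0.05,1,0,0,0,-0.02,1,0,0,0,0]
}}

```text
clock: 17.4
eef_pos: [0.5357, 0.1564, 0.0683]
ee_rot: [-0.188, 0.982, 0.008, 0.037]
contact_force: [-0.1, 3.4, -1.7]
opening: 0.158
```

```bash
python3 - <<'E'
from h import *
gotip(-.016,.085,.018,U+.449)
shot("side","s21",(340,230,400,300),9)
E
```

```text
tip x,u,z [-0.0179  0.0841  0.0202] t 17.40 F [-0.1  3.4 -1.7] zax [ 0.069  0.029 -0.997] open 0.16
t=17.40 pos [0.5357 0.1564 0.0683] tilt 0.075 open 0.16 | shift cm [-0.19  0.    0.24] dist 0.3 turn -0.001 F [-0.1  3.4 -1.7]
```

View pics/s21.png

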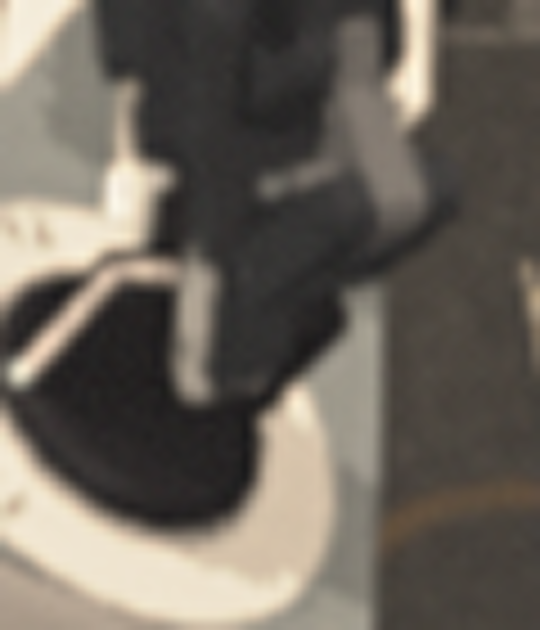

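```bash
python3 - <<'E'
from h import *
d=np.load("/tmp/s21.npz");im=d["frame"][245:305,322:382,::-1];cv2.imwrite("pics/s21b.png",cv2.resize(im,None,fx=10,fy=10,interpolation=cv2.INTER_CUBIC))
E
```

```text
(no output)
```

View pics/s21b.png

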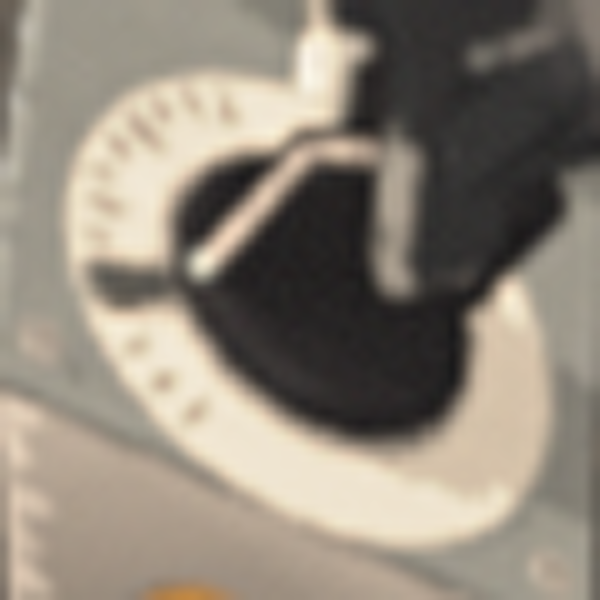

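```bash
python3 - <<'E'
from h import *
d=np.load("/tmp/s21.npz");K,T=d["K"],d["T"]
c=lambda x,y:np.array([x/10+322-.45,y/10+245-.45])
for q in (POSE,(.5454,.0735,-.0707)):
    def a(px,w):
        r=least_squares(lambda a:proj(pan2w((a[0],.085+a[1],w),q),K,T)-px,[0,0],x_scale=.01).x;return (r*1000).round(1),np.arctan2(r[1],r[0]).round(3),(np.hypot(*r)*1000).round(1)
    for n,p,w in(("tab c",c(132,282),.004),("tab in",c(170,285),.004),("tab out",c(92,280),.004),("line end",c(200,268),.010),("bar corner top end",c(312,150),.044),("line top",c(350,152),.044)): print(n,a(p,w))
E
```

```text
tab c (array([36.9, 19. ]), np.float64(0.475), np.float64(41.5))
tab in (array([29.5, 15.6]), np.float64(0.487), np.float64(33.4))
tab out (array([44.6, 22.7]), np.float64(0.471), np.float64(50.0))
line end (array([27. , 14.8]), np.float64(0.502), np.float64(30.8))
bar corner top end (array([25.1, 12.3]), np.float64(0.456), np.float64(27.9))
line top (array([17.7,  8.6]), np.float64(0.451), np.float64(19.6))
tab c (array([36.7, 15.6]), np.float64(0.401), np.float64(39.9))
tab in (array([29.3, 12.2]), np.float64(0.395), np.float64(31.8))
tab out (array([44.4, 19.3]), np.float64(0.41), np.float64(48.4))
line end (array([26.8, 11.4]), np.float64(0.402), np.float64(29.2))
bar corner top end (array([24.8,  8.9]), np.float64(0.342), np.float64(26.4))
line top (array([17.5,  5.1]), np.float64(0.286), np.float64(18.2))
```

Emit:
{"op": "play_rows", "data": {
  "series": [0.8,0,0,0,0,0.6,0,0,0,0,0.6,0,0,-2,0,0.6,0,0,-3,0,0.6,0,0,-3,0.1]
}}

```text
clock: 17.87
eef_pos: [0.5266, 0.153, 0.1451]
ee_rot: [-0.136, 0.99, 0.008, 0.031]
contact_force: [0.9, 0.1, -0.1]
opening: 0.398
```

Emit:
{"op": "play_rows", "data": {
  "series": [0.8,0,-2,-2,0.12,1,0,-3,-1,0.12,1,0,-3,0,0.11,1,0,-3.5,0,0,1,0,-3.5,0,0]
}}

```text
clock: 18.28
eef_pos: [0.5372, 0.0101, 0.183]
ee_rot: [0.043, 0.998, 0.019, 0.04]
contact_force: [0.1, -1.1, 0.0]
opening: 0.002
```

```bash
python3 - <<'E'
from h import *
gotip(-.017,-.152,.075,U)
shot("top","t22",(230,260,300,330),9)
shot("side","s22",(322,245,382,305),10)
E
```

```text
tip x,u,z [-0.0064 -0.062   0.1349] t 18.28 F [ 0.1 -1.1  0. ] zax [ 0.081  0.035 -0.996] open 0.00
t=18.28 pos [0.5372 0.0101 0.183 ] tilt 0.088 open 0.00 | shift cm [ 1.37 -9.25  5.52] dist 10.9 turn -0.014 F [ 0.1 -1.1  0. ]
```

View pics/t22.png

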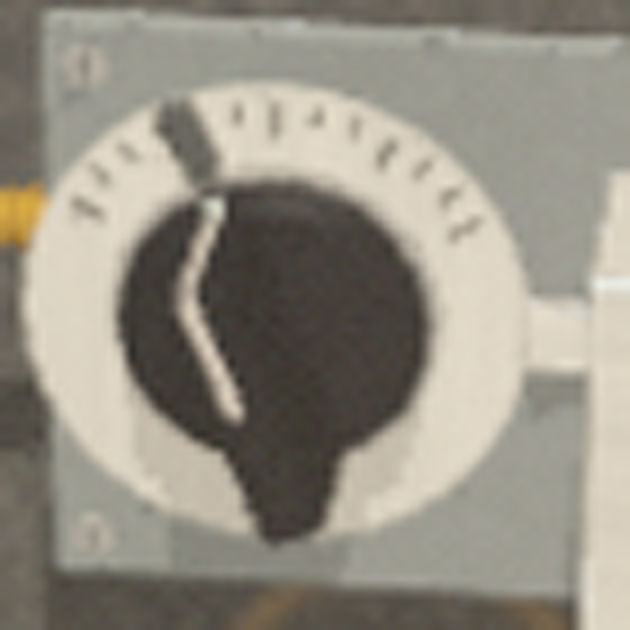

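View pics/s22.png

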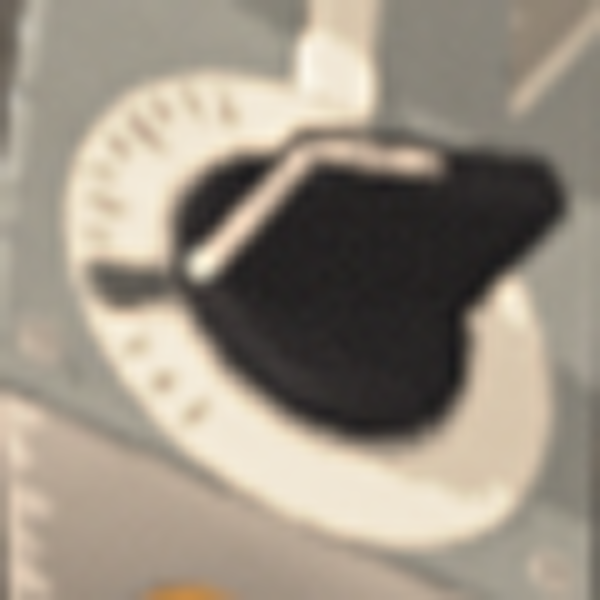

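```bash
python3 - <<'E'
from h import *
for tag,q,c,L in (("t22",(.54425,.06906,-.06505),lambda x,y:np.array([x/9+230-.45,y/9+260-.45]),dict(tc=(190,143,4),ti=(206,176,4),to=(174,108,4),end=(213,205,10),bend=(188,300,44),inn=(235,415,44),tail=(281,535,44))),
 ("s22",(.5454,.0735,-.0707),lambda x,y:np.array([x/10+322-.45,y/10+245-.45]),dict(tc=(132,282,4),ti=(170,285,4),to=(92,280,4),end=(200,268,10),bend=(312,150,44),inn=(440,163,44)))):
    d=np.load(f"/tmp/{tag}.npz");K,T=d["K"],d["T"];P={}
    for n,(x,y,w) in L.items():
        r=least_squares(lambda a:proj(pan2w((a[0],.085+a[1],w/1000),q),K,T)-c(x,y),[0,0],x_scale=.01).x;P[n]=r
        print(tag,n,(r*1000).round(1),np.arctan2(r[1],r[0]).round(3))
    b=P["bend"]-P["inn"];print("line dir",np.arctan2(b[1],b[0]).round(3)); b=P["to"]-P["ti"];print("tab dir",np.arctan2(b[1],b[0]).round(3))
E
```

```text
t22 tc [37.8 16.2] 0.404
t22 ti [30.8 13.2] 0.403
t22 to [45.1 19.2] 0.402
t22 end [27.7 10.8] 0.373
t22 bend [24.9  9.9] 0.379
t22 inn [1.  1.4] 0.93
t22 tail [-24.4  -7.1] -2.859
line dir 0.343
tab dir 0.398
s22 tc [36.7 15.6] 0.401
s22 ti [29.3 12.2] 0.395
s22 to [44.4 19.3] 0.41
s22 end [26.8 11.4] 0.402
s22 bend [24.8  8.9] 0.342
s22 inn [-0.4 -2.3] -1.742
line dir 0.418
tab dir 0.438
```

Emit:
{"op": "play_rows", "data": {
  "series": [1,0.4,-3,0,-0.014,1,0.4,-3,0,0,1,0.4,-2.5,0,0,1,0,0,0,0]
}}

```text
clock: 18.72
eef_pos: [0.5185, -0.0829, 0.18]
ee_rot: [0.041, 0.998, 0.017, 0.042]
contact_force: [0.2, -0.4, 0.7]
opening: -0.003
```

```bash
python3 - <<'E'
from h import *
gotip(-.017,-.152,.024,U)
shot("top","t23",(220,240,420,390),4)
E
```

```text
tip x,u,z [-0.0187 -0.156   0.1318] t 18.72 F [ 0.2 -0.4  0.7] zax [ 0.085  0.031 -0.996] open -0.00
t=18.72 pos [ 0.5185 -0.0829  0.18  ] tilt 0.091 open -0.00 | shift cm [ 7.200e-01 -1.000e-02  1.076e+01] dist 10.8 turn -0.011 F [ 0.2 -0.4  0.7]
```

View pics/t23.png

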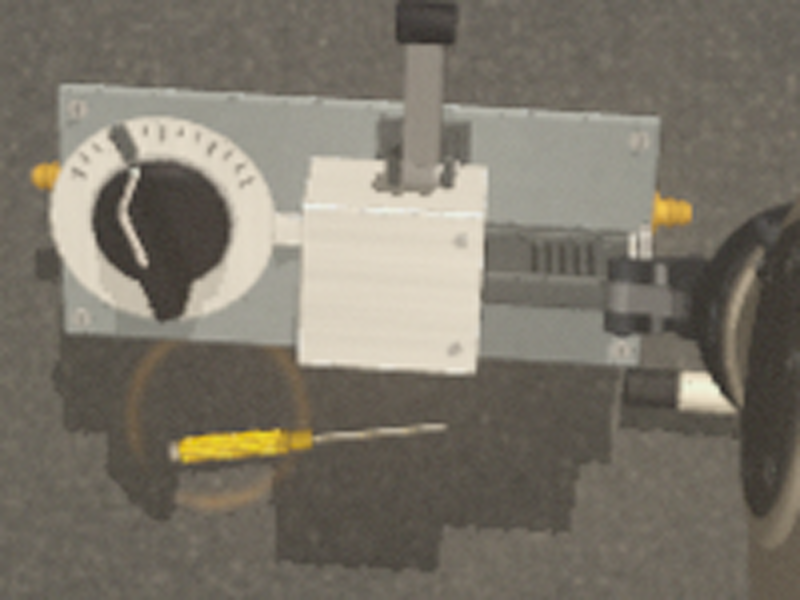

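Emit:
{"op": "play_rows", "data": {
  "series": [1,0.2,0,2.5,-0.01,1,0.3,0,3,0,1,0.3,0,3,0,1,0,0,1.5,0,1,0,0,0,0]
}}

```text
clock: 19.18
eef_pos: [0.5265, -0.0721, 0.0802]
ee_rot: [0.034, 0.998, 0.019, 0.048]
contact_force: [-0.6, 0.4, -0.3]
opening: 0.001
```

```bash
python3 - <<'E'
from h import *
gotip(-.017,-.142,.024,U)
E
```

```text
tip x,u,z [-0.0119 -0.1447  0.032 ] t 19.18 F [-0.6  0.4 -0.3] zax [ 0.098  0.034 -0.995] open 0.00
t=19.18 pos [ 0.5265 -0.0721  0.0802] tilt 0.104 open 0.00 | shift cm [0.58 0.24 0.76] dist 1.0 turn 0.003 F [-0.6  0.4 -0.3]
```

Emit:
{"op": "play_rows", "data": {
  "series": [1,0.6,0,0.8,0,1,0,0,0.2,0,1,0,0,0,0,1,0,1,0,0,1,0,1,0,0]
}}

```text
clock: 19.6
eef_pos: [0.5257, -0.0492, 0.073]
ee_rot: [0.035, 0.998, 0.019, 0.05]
contact_force: [-0.5, -1.7, -1.9]
opening: -0.001
```

```bash
python3 - <<'E'
from h import *
tip()
shot("top","t24",(220,240,420,390),4)
E
```

```text
tip x,u,z [-0.0145 -0.122   0.0248] t 19.60 F [-0.5 -1.7 -1.9] zax [ 0.1    0.034 -0.994] open -0.00
```

View pics/t24.png

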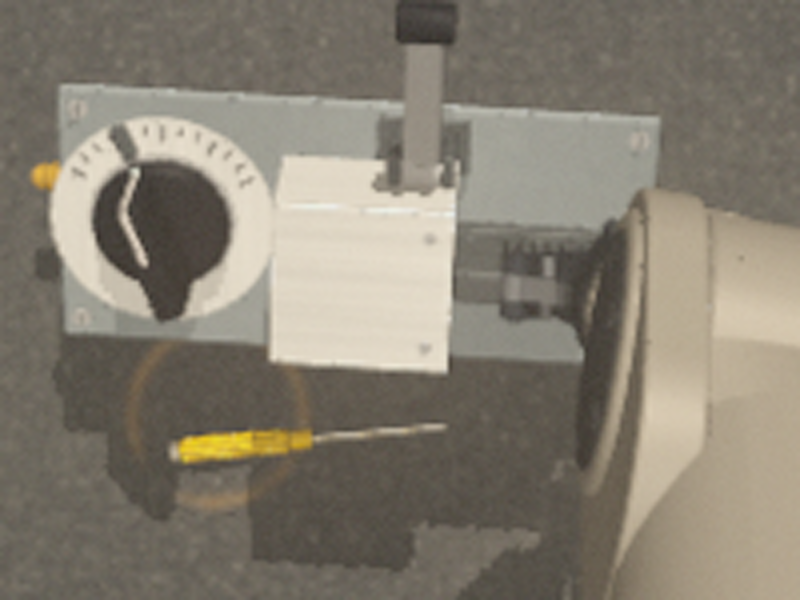

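Emit:
{"op": "play_rows", "data": {
  "series": [1,0,1.5,0,0,1,0,1.5,0,0,1,0,1.5,0,0,1,0,1,0,0]
}}

```text
clock: 19.98
eef_pos: [0.5308, 0.0095, 0.0779]
ee_rot: [0.034, 0.998, 0.019, 0.051]
contact_force: [0.2, -0.8, -1.7]
opening: -0.0
```

```bash
python3 - <<'E'
from h import *
tip()
E
```

```text
tip x,u,z [-0.0136 -0.0631  0.0297] t 19.98 F [ 0.2 -0.8 -1.7] zax [ 0.104  0.034 -0.994] open -0.00
```

Emit:
{"op": "play_rows", "data": {
  "series": [1,0.1,0.8,0.2,0,1,0.1,0.8,0.2,0,1,0,0.6,0.1,0,1,0,0.3,0,0,1,0,0.3,0,0]
}}

```text
clock: 20.4
eef_pos: [0.5332, 0.0427, 0.0759]
ee_rot: [0.032, 0.998, 0.019, 0.054]
contact_force: [-1.0, -14.0, 1.2]
opening: -0.001
```

```bash
python3 - <<'E'
from h import *
tip()
shot("top","t25",(220,240,420,390),4)
E
```

```text
tip x,u,z [-0.0138 -0.0299  0.0277] t 20.40 F [ -1.  -14.    1.2] zax [ 0.109  0.035 -0.993] open -0.00
```

View pics/t25.png

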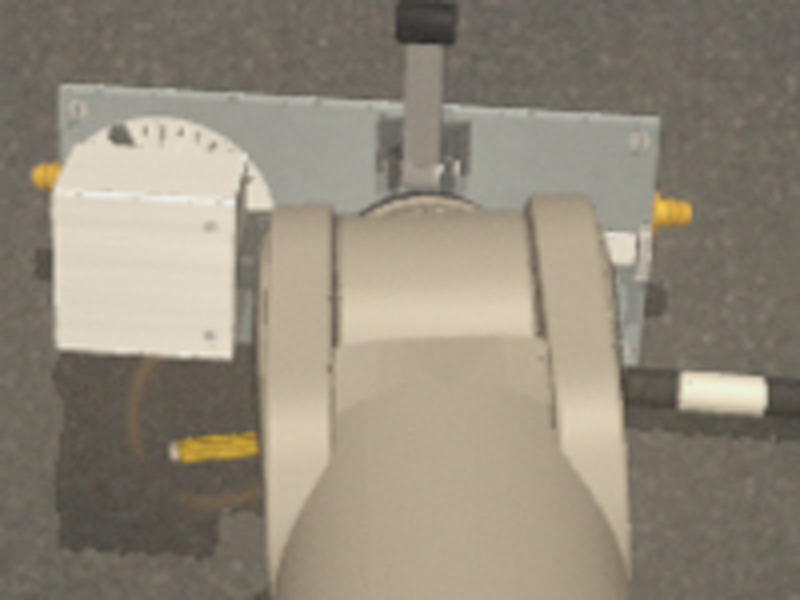

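Emit:
{"op": "play_rows", "data": {
  "series": [1,0,-0.5,0,0,1,0,0,-3,0,1,0,0,-4,0,1,0,0,-4,0,0.6,0,0,-3,0]
}}

```text
clock: 20.87
eef_pos: [0.512, 0.0305, 0.2118]
ee_rot: [0.033, 0.998, 0.016, 0.045]
contact_force: [1.7, 0.4, 0.2]
opening: 0.127
```

```bash
python3 - <<'E'
from h import *
gotip(.076,-.029,.150,U)
shot("top","t26",(220,240,420,390),4)
E
```

```text
tip x,u,z [-0.0334 -0.0432  0.1636] t 20.87 F [1.7 0.4 0.2] zax [ 0.092  0.03  -0.995] open 0.13
t=20.87 pos [0.512  0.0305 0.2118] tilt 0.097 open 0.13 | shift cm [-10.78   1.31   2.39] dist 11.1 turn 0.005 F [1.7 0.4 0.2]
```

View pics/t26.png

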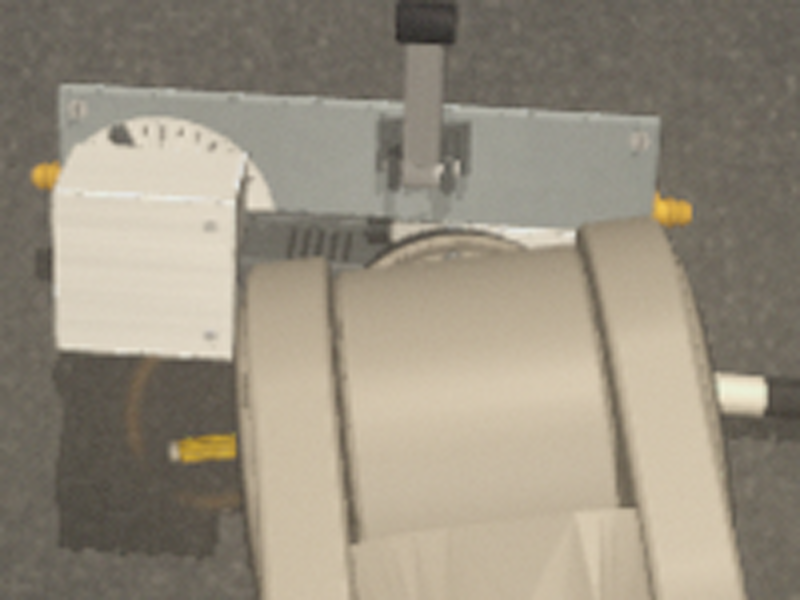

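Emit:
{"op": "play_rows", "data": {
  "series": [0.4,-2.5,0.4,0,0,0.4,-3,0.5,0,0,0.4,-3,0.2,0,0,0.4,-1.8,0,0,0,0.4,0,0,0,0]
}}

```text
clock: 21.33
eef_pos: [0.6227, 0.0343, 0.2335]
ee_rot: [0.034, 0.998, 0.021, 0.054]
contact_force: [0.0, -0.3, 0.3]
opening: 0.604
```

```bash
python3 - <<'E'
from h import *
gotip(.076,-.029,.103,U)
shot("side","s27",(290,130,430,280),4)
E
```

```text
tip x,u,z [ 0.0761 -0.0321  0.1853] t 21.33 F [ 0.  -0.3  0.3] zax [ 0.109  0.039 -0.993] open 0.60
t=21.33 pos [0.6227 0.0343 0.2335] tilt 0.116 open 0.60 | shift cm [ 0.88 -0.07  8.19] dist 8.2 turn 0.005 F [ 0.  -0.3  0.3]
```

View pics/s27.png

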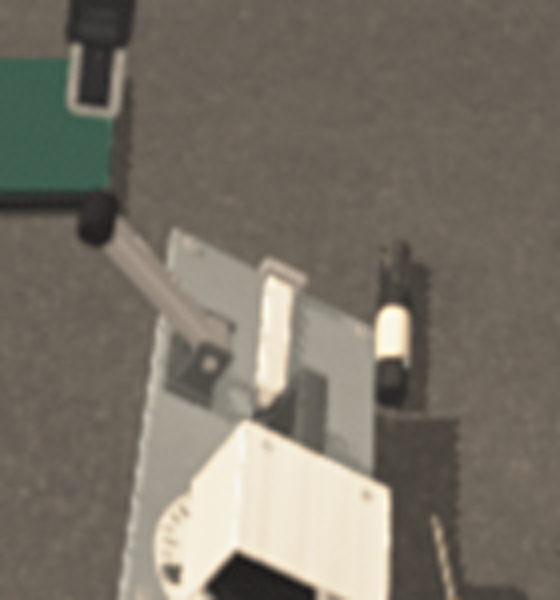

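Emit:
{"op": "play_rows", "data": {
  "series": [0.4,0.3,0,2,0,0.4,0.3,0,2.5,0,0.4,0.2,0,2,0,0.4,0,0,0.8,0,0.4,0,0,0,0]
}}

```text
clock: 21.8
eef_pos: [0.617, 0.0367, 0.1566]
ee_rot: [0.035, 0.998, 0.022, 0.052]
contact_force: [-0.1, -0.1, 0.2]
opening: 0.601
```

```bash
python3 - <<'E'
from h import *
gotip(.076,-.029,.103,U)
shot("side","s28",(290,130,430,280),4)
E
```

```text
tip x,u,z [ 0.0704 -0.0301  0.1083] t 21.80 F [-0.1 -0.1  0.2] zax [ 0.106  0.04  -0.994] open 0.60
t=21.80 pos [0.617  0.0367 0.1566] tilt 0.113 open 0.60 | shift cm [-0.51  0.08  0.59] dist 0.8 turn 0.002 F [-0.1 -0.1  0.2]
```

View pics/s28.png

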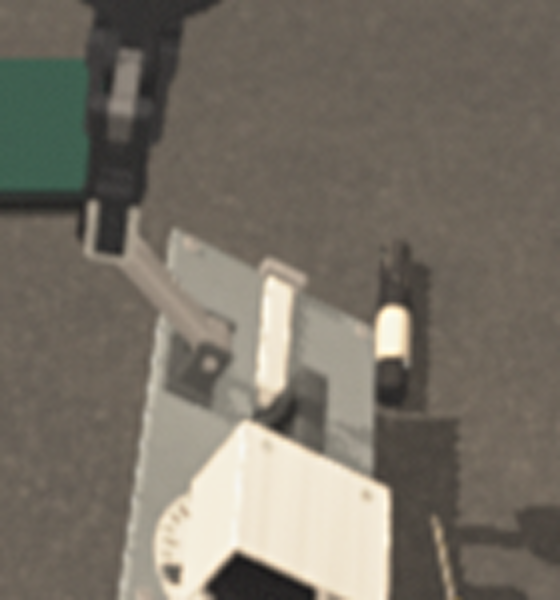

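Adjust and close on the bar.

Emit:
{"op": "play_rows", "data": {
  "series": [0.4,-0.5,0,0.4,0,0.4,0,0,0,0,0.9,0,0,0,0,0.9,0,0,0,0,0.9,0,0,0,0],
  "grip_force": 45
}}

```text
clock: 22.27
eef_pos: [0.6248, 0.0369, 0.1579]
ee_rot: [0.035, 0.998, 0.023, 0.055]
contact_force: [0.5, 0.9, -3.4]
opening: 0.265
```

```bash
cat >> h.py <<'E'
def close_(S,th0):
    """S: tip (x,u,z) when gripped at lever angle th0"""
    r=tip();o=st();R=Rot.from_quat(o["ee_rot"]).as_matrix()
    a=np.pi+A-th0;piv=np.array([S[0],S[2]])-.089*np.array([np.cos(a),np.sin(a)])
    d=np.array([r[0],r[2]])-piv;th=np.pi+A-np.arctan2(d[1],d[0]);th=th%(2*np.pi)
    print("th %.3f r %.4f"%(th,np.hypot(*d)))
    for t in (th-.125,th-.25,th-.5,th-.7,0):
        a=np.pi+A-t;e=piv+.089*np.array([np.cos(a),np.sin(a)]);w=np.array([e[0]-r[0],S[1]-r[1],e[1]-r[2]])
        c,s=np.cos(POSE[2]),np.sin(POSE[2]);ww=np.array([w[0]*c-w[1]*s,w[0]*s+w[1]*c,w[2]])
        print("  to %.2f"%t,np.round(R.T@ww*100,2))
E
python3 - <<'E'
from h import *
gotip(.076,-.029,.103,U)
shot("side","s29",(290,130,430,280),4)
E
```

```text
tip x,u,z [ 0.0779 -0.0295  0.1097] t 22.27 F [ 0.5  0.9 -3.4] zax [ 0.111  0.042 -0.993] open 0.27
t=22.27 pos [0.6248 0.0369 0.1579] tilt 0.119 open 0.27 | shift cm [0.26 0.01 0.64] dist 0.7 turn 0.003 F [ 0.5  0.9 -3.4]
```

View pics/s29.png

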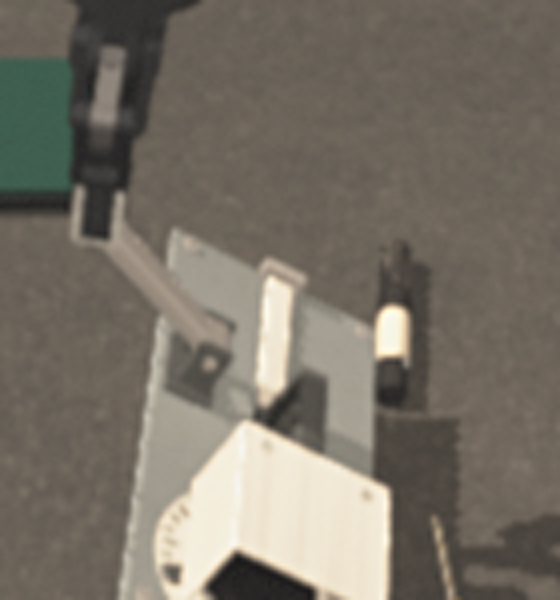

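```bash
python3 - <<'E'
from h import *
close_((.0779,-.0295,.1097),2.68)
E
```

```text
tip x,u,z [ 0.0779 -0.0295  0.1097] t 22.32 F [0.4 1.6 0. ] zax [ 0.111  0.042 -0.993] open 0.26
th 2.680 r 0.0890
  to 2.56 [ 0.9   0.03 -0.66]
  to 2.43 [ 1.87  0.06 -1.19]
  to 2.18 [ 3.98  0.09 -1.89]
  to 1.98 [ 5.75  0.09 -2.06]
  to 0.00 [13.84 -0.55 10.42]
```

Emit:
{"op": "play_rows", "data": {
  "series": [0.9,0.9,0,-0.65,0,0.9,0.95,0,-0.5,0,0.9,1.0,0,-0.4,0,0.9,1.1,0,-0.2,0,0.9,1.1,0,0,0]
}}

```text
clock: 22.73
eef_pos: [0.5747, 0.0406, 0.1735]
ee_rot: [0.035, 0.997, 0.023, 0.061]
contact_force: [4.3, 0.7, 2.3]
opening: 0.263
```

```bash
python3 - <<'E'
from h import *
close_((.0779,-.0295,.1097),2.68)
E
```

```text
tip x,u,z [ 0.0273 -0.0293  0.1252] t 22.73 F [4.3 0.7 2.3] zax [ 0.123  0.042 -0.991] open 0.26
th 2.078 r 0.0897
  to 1.95 [ 1.12 -0.02  0.02]
  to 1.83 [ 2.23 -0.03  0.11]
  to 1.58 [ 4.36 -0.07  0.71]
  to 1.38 [ 5.93 -0.11  1.55]
  to 0.00 [ 9.12 -0.67 12.4 ]
```

Emit:
{"op": "play_rows", "data": {
  "series": [0.9,1.1,0,0.05,0,0.9,1.1,0,0.1,0,0.9,1.1,0,0.25,0,0.9,1.0,0,0.4,0,0.9,0.9,0,0.5,0]
}}

```text
clock: 23.15
eef_pos: [0.5244, 0.0449, 0.1619]
ee_rot: [0.035, 0.997, 0.026, 0.069]
contact_force: [-3.4, -1.8, 11.1]
opening: 0.23
```

```bash
python3 - <<'E'
from h import *
close_((.0779,-.0295,.1097),2.68)
E
```

```text
tip x,u,z [-0.0238 -0.0288  0.1135] t 23.15 F [-3.4 -1.8 11.1] zax [ 0.139  0.046 -0.989] open 0.23
th 1.502 r 0.0941
  to 1.38 [ 0.74 -0.13  1.  ]
  to 1.25 [ 1.63 -0.17  1.67]
  to 1.00 [ 3.13 -0.27  3.3 ]
  to 0.80 [ 4.   -0.36  4.85]
  to 0.00 [ 4.1  -0.75 11.78]
```

```bash
python3 - <<'E'
from h import *
shot("side","s30",(290,130,430,280),4)
E
```

```text
(no output)
```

View pics/s30.png

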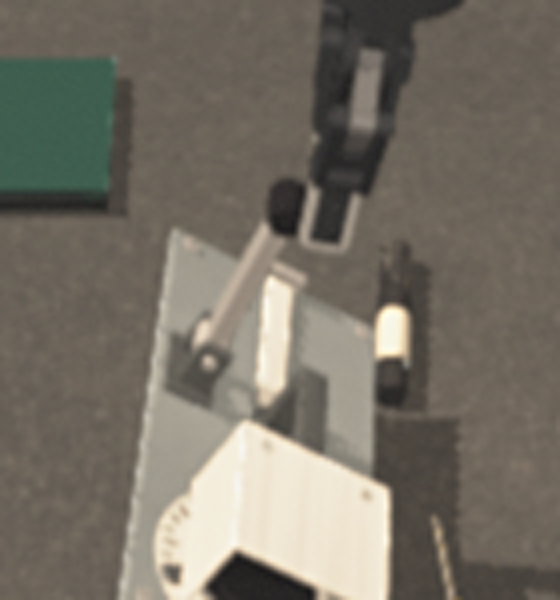

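```bash
python3 - <<'E'
from h import *
d=np.load("/tmp/s30.npz");K,T=d["K"],d["T"]
for q in (POSE,(.5454,.0735,-.0707)):
  for th in (1.5,1.6,1.7,1.8,1.9):
    x=proj(pan2w((.044-.089*np.cos(th),-.017,.022+.089*np.sin(th)),q),K,T);print(th,(x-[290,130]+.5)*4)
p=np.array([np.cos(np.pi+A-1.7),np.sin(np.pi+A-1.7)])*.089+[.0271,.041];print(p)
E
```

```text
1.5 [322.17726117 239.4562159 ]
1.6 [305.45071141 230.40916535]
1.7 [287.62584187 222.67230847]
1.8 [268.90686927 216.34432728]
1.9 [249.51206355 211.50552911]
1.5 [321.53581578 244.06614021]
1.6 [304.76618412 235.00580805]
1.7 [286.89575807 227.25607891]
1.8 [268.12935024 220.91583883]
1.9 [248.68586885 216.06558073]
[-0.00709823  0.1231674 ]
```

Emit:
{"op": "play_rows", "data": {
  "series": [0.5,0,0,0,0,0.5,0,0,0,0,0.5,-1,0,0.4,0,0.5,-0.8,0,0.3,0,0.5,0,0,0,0]
}}

```text
clock: 23.62
eef_pos: [0.5391, 0.0432, 0.158]
ee_rot: [0.035, 0.997, 0.027, 0.068]
contact_force: [-0.4, 0.8, -0.2]
opening: 0.502
```

```bash
python3 - <<'E'
from h import *
gotip(-.005,-.029,.108,U)
shot("side","s31",(290,130,430,280),4)
E
```

```text
tip x,u,z [-0.0089 -0.0295  0.1096] t 23.62 F [-0.4  0.8 -0.2] zax [ 0.138  0.048 -0.989] open 0.50
t=23.62 pos [0.5391 0.0432 0.158 ] tilt 0.146 open 0.50 | shift cm [-0.37  0.04  0.22] dist 0.4 turn 0.004 F [-0.4  0.8 -0.2]
```

View pics/s31.png

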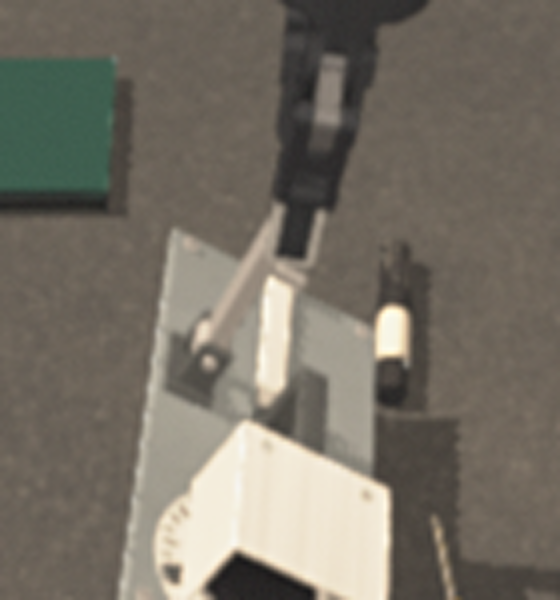

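Emit:
{"op": "play_rows", "data": {
  "series": [0.5,-0.7,0,-0.1,0,0.6,0,0,0,0,0.9,0,0,0,0,0.9,0,0,0,0,0.9,0,0,0,0],
  "grip_force": 60
}}

```text
clock: 24.08
eef_pos: [0.5465, 0.0434, 0.1599]
ee_rot: [0.035, 0.997, 0.027, 0.067]
contact_force: [0.4, -0.1, -1.0]
opening: 0.266
```

```bash
python3 - <<'E'
from h import *
r=tip();close_(r,1.70)
shot("side","s32",(290,130,430,280),4)
E
```

```text
tip x,u,z [-0.0014 -0.0288  0.1115] t 24.08 F [ 0.4 -0.1 -1. ] zax [ 0.135  0.048 -0.99 ] open 0.27
tip x,u,z [-0.0014 -0.0288  0.1115] t 24.08 F [ 0.4 -0.1 -1. ] zax [ 0.135  0.048 -0.99 ] open 0.27
th 1.700 r 0.0890
  to 1.57 [ 1.05 -0.02  0.35]
  to 1.45 [ 2.05 -0.06  0.84]
  to 1.20 [ 3.84 -0.14  2.16]
  to 1.00 [ 4.99 -0.22  3.5 ]
  to 0.00 [ 5.91 -0.71 11.97]
```

View pics/s32.png

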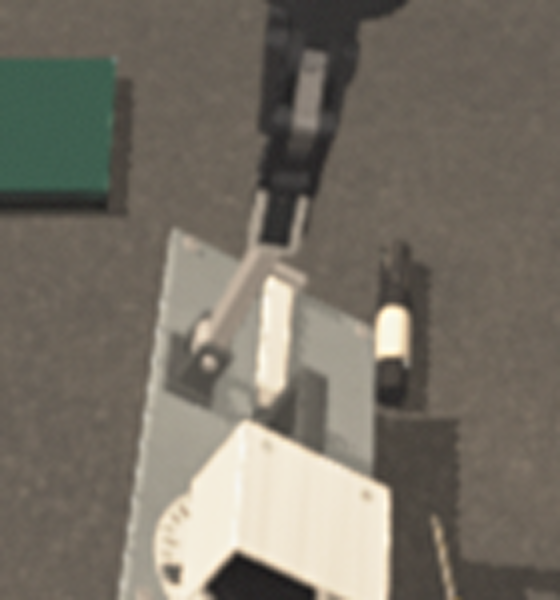

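Emit:
{"op": "play_rows", "data": {
  "series": [0.9,1.0,0,0.35,0,0.9,0.95,0,0.5,0,0.9,0.8,0,0.6,0,0.9,0,0,0,0]
}}

```text
clock: 24.47
eef_pos: [0.5279, 0.0449, 0.148]
ee_rot: [0.036, 0.996, 0.027, 0.076]
contact_force: [8.4, -0.1, -8.2]
opening: 0.264
```

```bash
python3 - <<'E'
from h import *
close_((-.0014,-.0288,.1115),1.70)
E
```

```text
tip x,u,z [-0.0208 -0.0287  0.0995] t 24.47 F [ 8.4 -0.1 -8.2] zax [ 0.153  0.049 -0.987] open 0.26
th 1.442 r 0.0883
  to 1.32 [ 0.97 -0.05  0.53]
  to 1.19 [ 1.83 -0.1   1.24]
  to 0.94 [ 3.25 -0.21  2.94]
  to 0.74 [ 4.05 -0.31  4.53]
  to 0.00 [ 4.03 -0.69 10.97]
```

Emit:
{"op": "play_rows", "data": {
  "series": [0.9,0.8,0,0.7,0,0.9,0.75,0,0.8,0,0.9,0.65,0,0.9,0,0.9,0.5,0,0.9,0,0.9,0,0,0,0]
}}

```text
clock: 24.88
eef_pos: [0.5053, 0.0469, 0.1163]
ee_rot: [0.037, 0.996, 0.029, 0.078]
contact_force: [5.5, 0.0, 0.4]
opening: 0.267
```

```bash
python3 - <<'E'
from h import *
close_((-.0014,-.0288,.1115),1.70)
shot("side","s33",(290,130,430,280),4)
E
```

```text
tip x,u,z [-0.0436 -0.0283  0.0678] t 24.88 F [5.5 0.  0.4] zax [ 0.157  0.051 -0.986] open 0.27
th 0.990 r 0.0855
  to 0.87 [ 0.87 -0.1   0.74]
  to 0.74 [ 1.34 -0.16  1.74]
  to 0.49 [ 1.88 -0.3   3.89]
  to 0.29 [ 1.91 -0.41  5.67]
  to 0.00 [ 1.34 -0.56  8.17]
```

View pics/s33.png

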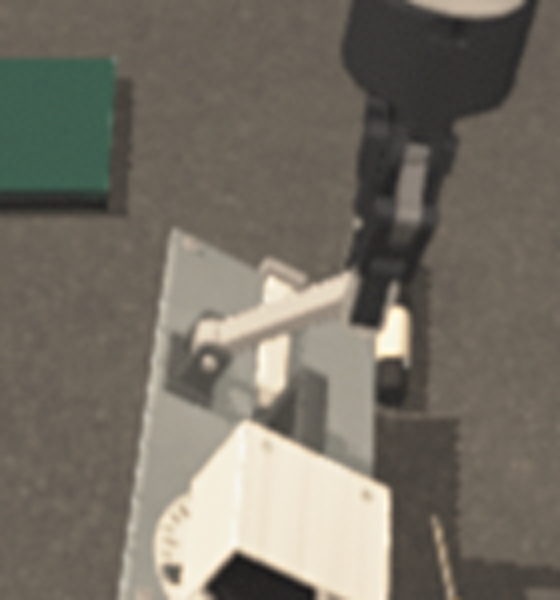

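Emit:
{"op": "play_rows", "data": {
  "series": [0.9,0.5,0,0.9,0,0.9,0.4,0,1.0,0,0.9,0.2,0,1.0,0,0.9,0.1,0,1,0,0.9,0,0,0,0]
}}

```text
clock: 25.35
eef_pos: [0.4946, 0.0476, 0.0765]
ee_rot: [0.037, 0.996, 0.028, 0.073]
contact_force: [1.9, 1.7, 3.2]
opening: 0.269
```

```bash
python3 - <<'E'
from h import *
close_((-.0014,-.0288,.1115),1.70)
shot("side","s34",(290,130,430,280),4)
E
```

```text
tip x,u,z [-0.054  -0.0283  0.028 ] t 25.35 F [1.9 1.7 3.2] zax [ 0.148  0.05  -0.988] open 0.27
th 0.508 r 0.0868
  to 0.38 [ 0.29 -0.12  1.08]
  to 0.26 [ 0.23 -0.18  2.18]
  to 0.01 [-0.31 -0.31  4.33]
  to -0.19 [-1.12 -0.4   5.91]
  to 0.00 [-0.34 -0.31  4.4 ]
```

View pics/s34.png

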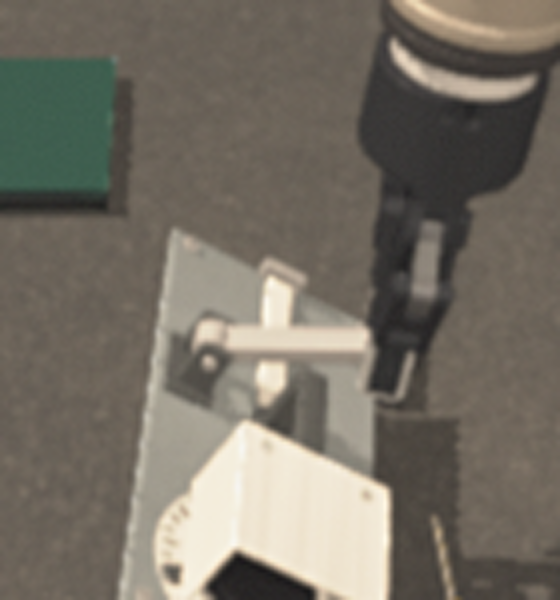

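Emit:
{"op": "play_rows", "data": {
  "series": [0.9,0.1,-0.1,1,0,0.9,0,0,1.0,0,0.6,0,0,0,0,0.4,0,0,0,0,0.4,0,0,-2,0]
}}

```text
clock: 25.82
eef_pos: [0.4908, 0.0469, 0.0754]
ee_rot: [0.038, 0.997, 0.028, 0.069]
contact_force: [-0.1, -1.1, -1.0]
opening: 0.6
```

Emit:
{"op": "play_rows", "data": {
  "series": [0.4,0,0,-2.5,0,0.8,0,0,-0.5,0,1,0,0,0,0,1,0,0,0,0]
}}

```text
clock: 26.15
eef_pos: [0.4892, 0.0462, 0.1102]
ee_rot: [0.038, 0.996, 0.029, 0.072]
contact_force: [0.3, -0.0, 0.3]
opening: 0.181
```

```bash
python3 - <<'E'
from h import *
b=np.array([-.049,-.0288,.03]);gotip(*b,U)
shot("side","s35",(290,150,430,300),4)
E
```

```text
tip x,u,z [-0.0592 -0.0302  0.0617] t 26.15 F [ 0.3 -0.   0.3] zax [ 0.145  0.052 -0.988] open 0.18
t=26.15 pos [0.4892 0.0462 0.1102] tilt 0.155 open 0.18 | shift cm [-0.56 -0.06  3.29] dist 3.3 turn -0.001 F [ 0.3 -0.   0.3]
```

View pics/s35.png

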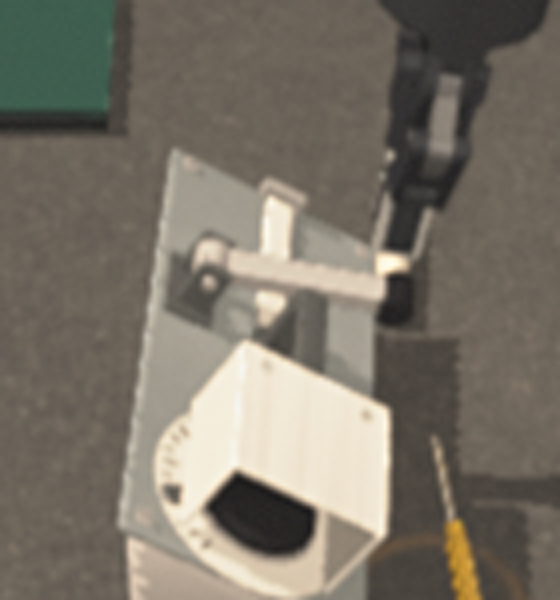

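Emit:
{"op": "play_rows", "data": {
  "series": [1,0.1,0,1.5,0,1,0.1,0,1.2,0,1,0,0,0.8,0,1,0,0,0.6,0,1,0,0,0.4,0]
}}

```text
clock: 26.62
eef_pos: [0.494, 0.0492, 0.0615]
ee_rot: [0.038, 0.996, 0.029, 0.071]
contact_force: [0.0, -0.9, 1.0]
opening: -0.002
```

```bash
python3 - <<'E'
from h import *
gotip(-.052,-.0288,.006,U)
E
```

```text
tip x,u,z [-0.0546 -0.0268  0.0131] t 26.62 F [ 0.  -0.9  1. ] zax [ 0.144  0.052 -0.988] open -0.00
t=26.62 pos [0.494  0.0492 0.0615] tilt 0.154 open -0.00 | shift cm [-0.16 -0.24  0.73] dist 0.8 turn -0.001 F [ 0.  -0.9  1. ]
```

Emit:
{"op": "play_rows", "data": {
  "series": [1,-0.2,-0.2,0.4,0,1,0,0,0.4,0,1,0,0,0.4,0,1,0,0,0.3,0]
}}

```text
clock: 26.95
eef_pos: [0.4986, 0.0473, 0.051]
ee_rot: [0.039, 0.996, 0.03, 0.07]
contact_force: [-33.7, -3.5, 76.6]
opening: -0.002
```

```bash
python3 - <<'E'
from h import *
tip();shot("side","s36",(290,150,430,300),4)
E
```

```text
tip x,u,z [-0.0498 -0.0285  0.0026] t 26.95 F [-33.7  -3.5  76.6] zax [ 0.143  0.055 -0.988] open -0.00
```

View pics/s36.png

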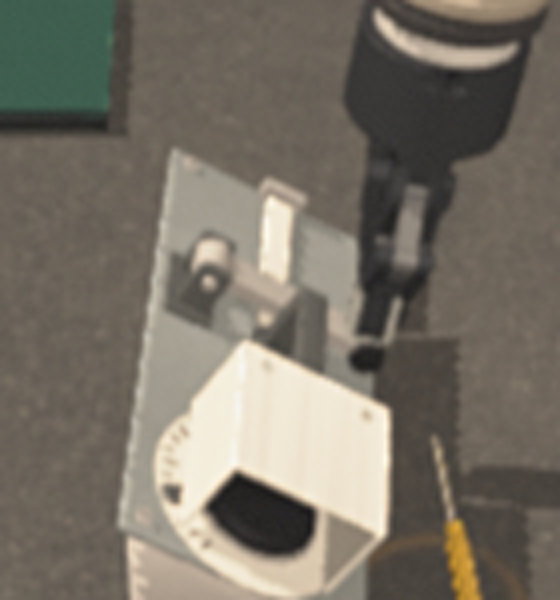

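Emit:
{"op": "play_rows", "data": {
  "series": [1,0,0,-0.5,0,1,0.3,0,-2,0,1,0.5,0,-4,0,1,1,0,-4,0,1,1,0,-3,0]
}}

```text
clock: 27.42
eef_pos: [0.4486, 0.0401, 0.1833]
ee_rot: [0.04, 0.997, 0.029, 0.066]
contact_force: [1.1, 0.4, 1.1]
opening: 0.0
```

Emit:
{"op": "play_rows", "data": {
  "series": [1,1,-3,-2,0,1,0,-4,0,0,1,0,-4,0,0,1,0,-4,0,0,1,0,-2,0,0]
}}

```text
clock: 27.83
eef_pos: [0.4277, -0.1299, 0.2013]
ee_rot: [0.034, 0.996, 0.033, 0.077]
contact_force: [-0.4, 0.7, 0.1]
opening: 0.001
```

```bash
python3 - <<'E'
from h import *
tip();shot("side","s37",(290,150,430,300),4);shot("top","t37",(210,240,410,390),4)
E
```

```text
tip x,u,z [-0.1085 -0.2106  0.1528] t 27.83 F [-0.4  0.7  0.1] zax [ 0.156  0.061 -0.986] open 0.00
```

View pics/s37.png

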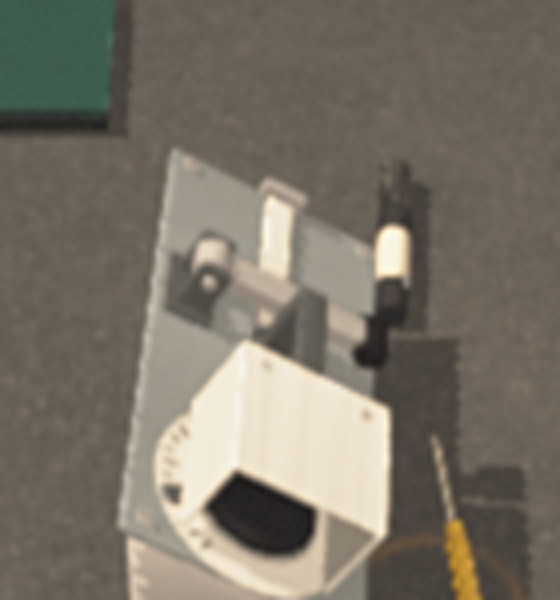

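View pics/t37.png

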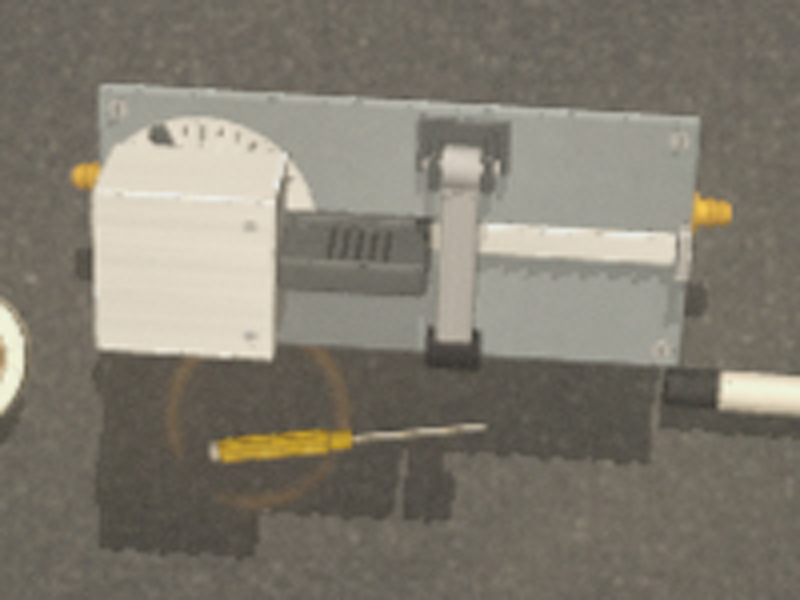

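```bash
python3 - <<'E'
from plant import close_job
print(close_job())
E
```

```text
the job is handed in; nothing more can be done
None
```

I re-set the regulator and handed the job in at about 28 s. No verdict was reported.

**What I did**
- I pinched the cam lever and swung it open to about 2.68 rad.
- I pushed the hood back to its stop from its left end instead of gripping the rib.
- I turned the knob, then pushed the hood home against its stop (14 N).
- I swung the lever back and pressed it shut.

**Last checks**
- **Knob and tab:** before the hood went home, the top view put the pointer at about 0.37 rad and the tab at 0.40. The side view gave about 0.40 for both. Single readings of the pointer ran from 0.34 to 0.42. The knob is hidden under the hood now, so I could not check it again.
- **Hood and lever:** the final pictures show the hood at the place where it met its stop, and the lever lying shut behind the rib.
- **Tab and bystanders:** in the final pictures the tab, screwdriver, marker and tape look where they were at the start. The petri dish was outside the last pictures, but the arm did not go near it.
- **Arm:** it stands clear of everything.

**What disagreed or went wrong**
- The fingertips sat about 37 mm above the reported tool point in the camera images. My first grasp at the lever closed on nothing because of this; I worked with the corrected height after that.
- The two cameras disagreed by a few millimetres across the console.
- The lever slipped out of the fingers once while opening and once while closing, and I gripped it again each time.
- The last press on the lever peaked higher than I meant, at about 84 N wrist force. That is under the 120 N limit and was on the fingertips.
- The tool drifted to about 9 degrees of tilt by the end.

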